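# Mark a silver bar in the bench press

### The arm

A 6-joint arm with a two-finger parallel gripper is mounted at the origin on the work surface. World frame = base frame: x ahead of the robot, y to its left, z up, the work surface at z = 0. Lengths are in mm, angles in rad, forces in N, time in s.
With the tool pointing down it reaches from about 350 to 725 mm from the base axis. Payload 4.3 kg.
Tool frame: the origin (TCP) lies at the very end of the fingers, on their centre line; the grasp point (between the pads) lies 19 mm behind it (grip_point_offset is the distance from the TCP to the grasp point, in mm); x points along the fingers, y is the direction in which the jaws open and shut, and the axes are right-handed (so a half turn about x gives the same grasp; the last joint's range is limited). The gripper opens to 85 mm and grips with 20 to 120 N. Pads are 22 mm wide; open, the fingers measure 114 mm over their backs; the gripper's body (76 mm by 85 mm) begins 54 mm behind the grasp point. The pads swing forward as they close: fully open they stand 13 mm farther back than shut.
Start: joints at [1.167, 0.377, 0.081, 1.274, 0, 1.46], TCP at [166.522, 550.397, 231.329] pointing down, gripper open.
Joint ranges: [-2.72, 2.72], [-0.84, 1.66], [-1.02, 1.22], [-1.77, 2.12], [-1.37, 1.28], [-3.14, 3.14]. Speed limits (rad/s): [2.57, 2.57, 3.14, 3.14, 3.14, 3.14].

### API

Orientations are given as a 3x3 rotation matrix whose columns are the frame's x, y, z axes.
In Python, from plant import read_state, capture, calibration, job_done, grip_point_offset gives the robot as it stands.
- The arm moves only by the tool apply_moves, never from a script. Its argument "deltas" is one flat list of numbers, 5 for each row, row after row: the finger opening in mm, from 0 to 85.4, then the shift along the tool's x, y, z in mm, then the turn about the tool's x in degrees. In form: [jaw, x, y, z, spin, jaw, x, y, z, spin, ...]. A call has 1 to 10 rows; each row is the pose to reach, as a shift and turn from the pose commanded when the call began, along the tool's axes at that moment; what a row does not reach only later rows make up. A row lasts 1/8 s, in which the tool goes at most 62.5 mm and 10.7 degrees, less where a joint would pass 70% of its speed; a pose out of reach is approached as far as the arm can. A call with a gripper value outside its range is refused whole. The fingers move at their own pace and stop on an object; "grip_force" is the grip in N (left out, the last holds). Time passes only in rows, so rows that repeat a pose let the fingers close. It gives the time, the measured TCP pose, the force and the opening at its end, in the units of the state.
- read_state(): the state, without advancing time (a new reading comes with each control period).
- capture(name): name is "scene" or "side" or "wrist"; returns (picture, depth): 384x512x3 uint8, red, green, blue; 384x512 float32, mm along the optical axis (not along the pixel's ray), 0 where there is no reading.
- calibration(name): a dict with "intrinsics" (3x3 intrinsics, pixels), "R" (3x3) and "t" (3): a world point X has camera coordinates R X + t; the wrist camera has in their place "mount" (4x4, takes a point from camera to tool coordinates, whose origin is the TCP and whose axes are the tool frame's). Camera axes: x right, y down, z forward; pixel columns grow to the right and rows downward; lengths in mm; the calibration is good to about 2 mm. A picture is of the moment at which its call begins: read the wrist's pose just before it. calibration takes no time and is no camera call.
- job_done(): hands the job in, once; it reports no verdict.
The state is a dict: "t": time; "joints": joint angles; "qvel": joint speeds; "tau": joint torques, N m; "ee_pos": TCP position; "ee_rot": TCP orientation; "ft_force": force on the tool from outside, world axes, zero at the start; "wrist_torque": the same for the moment, N m; "width": finger opening in mm.
Only numpy, scipy, OpenCV 4.12 (cv2) and the standard library are available. Lean on these libraries where they do the work, as an engineer would, in place of code of your own. Each camera call takes 0.05 s, during which the arm holds its last target. There are 200 camera calls.

### The job

Mark the silver bar that is clamped in the bench press: stand every square steel punch lying on the bench upright, nose down, in a guide slot of its own on the press's sliding table, resting on the bar; slide the table fully in under the ram, push the ram's knob down until its pad bears on the punch heads and keep it there for a second. Then let the ram come up, draw the table fully out again, and put every punch away nose down in a bore of its own in the wooden block; leave the other things on the bench alone.

Things in the scene. Friction and masses are not known exactly. Their poses are not given: they have to be found in the camera images.
- punch0: loose square steel punch, 90 mm long, 125 g: dark 14 x 14 mm shank; one end a bright 10 x 10 mm nose, 6 mm long (working face), the other a bright round head 12.4 mm across, 8 mm long. Origin mid nose face; x axis from nose to head (up when it stands on its nose). Starts lying on the bench, crosswise to the robot. Two or three of the alike punches are present
- punch1: same kind of punch as punch0 (may be absent)
- punch2: same kind of punch as punch0 (may be absent)
- press: fixed bench marking press: bed 150 x 430 x 12 mm along its y axis, blue C-frame with its column on the +y side, head underside 176 mm and top 218 mm above the bench. Origin on the bench straight below the ram's axis; z up; y is the way the sliding table goes in under the ram. Turned up to about 7 degrees from the world axes
- carriage (a joint): the press's sliding table, m along the press's y: 0 = fully out (loading), 0.150 = fully in, slots straight under the ram (end stops). About 2 N of friction, stays where left. Carries the clamped silver bar and over it an aluminium guide block 44 x 98 x 40 mm, its top 76 mm above the bench, with three square slots 17 x 17 mm in a row along the press's y, 27 mm apart, square to the press
- ram (a joint): the sprung ram, m of downward travel: 0 = up, its pad (34 x 94 mm) 141 mm above the bench; at 0.016 the pad meets the heads of punches standing in the slots (125 mm above the bench) and stops, the black line on its rod level with the frame. About 2 N start it, 9 N hold it at 0.016; the spring lifts it when let go
- table_knob (a point): centre of the round black knob, 24 mm across, on a 15 mm steel post at the sliding table's outer end, 65 mm above the bench, 115 mm on the -y side of the middle slot; push or pull the table by it (moves with the table)
- ram_knob (a point): middle of the top of the black palm knob, 54 mm across, on top of the ram, 275 mm above the bench at rest (moves with the ram)
- block: fixed wooden punch block 96 (x) x 150 (y) x 45 mm high, origin under its centre; three empty round bores of 23 mm diameter, 33 mm deep, in a row along y, 44 mm apart, 30 mm on the -x side of the centre; a row of other slim punches, up to 90 mm above the bench, stands fixed 32 mm on the +x side of the centre
- slot0 (a point): middle of the floor of guide slot 0 (top of the silver bar, 35 mm above the bench, 41 mm below the guide block's top); slot0 is nearest the ram (+y side), slot2 farthest (-y side); moves with the sliding table
- slot1 (a point): middle of the floor of guide slot 1 (top of the silver bar, 35 mm above the bench, 41 mm below the guide block's top); slot0 is nearest the ram (+y side), slot2 farthest (-y side); moves with the sliding table
- slot2 (a point): middle of the floor of guide slot 2 (top of the silver bar, 35 mm above the bench, 41 mm below the guide block's top); slot0 is nearest the ram (+y side), slot2 farthest (-y side); moves with the sliding table
- bore0 (a point): middle of the floor of bore 0 of the wooden block, 12 mm above the bench, 33 mm below the block's top; bore0 at +y, bore2 at -y
- bore1 (a point): middle of the floor of bore 1 of the wooden block, 12 mm above the bench, 33 mm below the block's top; bore0 at +y, bore2 at -y
- bore2 (a point): middle of the floor of bore 2 of the wooden block, 12 mm above the bench, 33 mm below the block's top; bore0 at +y, bore2 at -y
- dish: bystander, to be left alone: white porcelain dish with a few stones, 84 mm across, with a spout; origin in the middle of its underside
- spool: bystander, to be left alone: wire spool, 44 mm across, 45 mm high; origin in the middle of its underside
- band: bystander, to be left alone: plain ring, 23 mm across, 9 mm high; origin in the middle of its underside
- cuff: bystander, to be left alone: open bracelet hoop, 62 mm across, 22 mm high; origin in the middle of its underside
Things that resemble listed ones, but are neither listed nor needed, are in the scene too. What is shaped like the punch1 but turquoise or yellow is not meant.

How it is judged (in metres and radians):
On the way, in this order (a step that is already met when the one before it is completed fails the run):
1. every punch stands nose down in a guide slot on the bar, let go, with the sliding table still out (angle between each of punch0, punch1, punch2's own x axis and vertical below 0.15 rad and (distance between punch0 and slot0 below 0.005 m or distance between punch0 and slot1 below 0.005 m or distance between punch0 and slot2 below 0.005 m) and (distance between punch1 and slot0 below 0.005 m or distance between punch1 and slot1 below 0.005 m or distance between punch1 and slot2 below 0.005 m) and (distance between punch2 and slot0 below 0.005 m or distance between punch2 and slot1 below 0.005 m or distance between punch2 and slot2 below 0.005 m) and contact force between each of punch0, punch1, punch2 and the fingers below 0.1 N and value of joint carriage below 0.06 m), for 0.2 s.
2. the sliding table is fully in under the ram with the punches still standing in their slots (angle between each of punch0, punch1, punch2's own x axis and vertical below 0.15 rad and (distance between punch0 and slot0 below 0.005 m or distance between punch0 and slot1 below 0.005 m or distance between punch0 and slot2 below 0.005 m) and (distance between punch1 and slot0 below 0.005 m or distance between punch1 and slot1 below 0.005 m or distance between punch1 and slot2 below 0.005 m) and (distance between punch2 and slot0 below 0.005 m or distance between punch2 and slot1 below 0.005 m or distance between punch2 and slot2 below 0.005 m) and value of joint carriage above 0.145 m), for 0.2 s.
3. the ram is pressed down onto the punch heads and kept there (angle between each of punch0, punch1, punch2's own x axis and vertical below 0.15 rad and (distance between punch0 and slot0 below 0.005 m or distance between punch0 and slot1 below 0.005 m or distance between punch0 and slot2 below 0.005 m) and (distance between punch1 and slot0 below 0.005 m or distance between punch1 and slot1 below 0.005 m or distance between punch1 and slot2 below 0.005 m) and (distance between punch2 and slot0 below 0.005 m or distance between punch2 and slot1 below 0.005 m or distance between punch2 and slot2 below 0.005 m) and value of joint carriage above 0.144 m and value of joint ram above 0.0145 m), for 0.7 s.
4. the ram is up again and the sliding table is fully out (value of joint carriage below 0.008 m and value of joint ram below 0.003 m), for 0.2 s.
At the end, for the whole second after the job is handed in: every present punch stands nose down in one of the wooden block's three bores (nose within 10 mm of the bore's floor centre, at most 0.35 rad off upright, as the loose bores allow), at rest and released; the sliding table is out (within 12 mm) and the ram is up (within 3 mm) (angle between each of punch0, punch1, punch2's own x axis and vertical below 0.35 rad and (distance between punch0 and bore0 below 0.01 m or distance between punch0 and bore1 below 0.01 m or distance between punch0 and bore2 below 0.01 m) and (distance between punch1 and bore0 below 0.01 m or distance between punch1 and bore1 below 0.01 m or distance between punch1 and bore2 below 0.01 m) and (distance between punch2 and bore0 below 0.01 m or distance between punch2 and bore1 below 0.01 m or distance between punch2 and bore2 below 0.01 m) and contact force between each of punch0, punch1, punch2 and the fingers below 0.1 N and linear speed of each of punch0, punch1, punch2 below 0.02 m/s and value of joint carriage below 0.012 m and value of joint ram below 0.003 m); the robot touches nothing.
It fails at once if one of the bystanders (dish, spool, ring, hoop) is shifted by more than 40 mm (distance of any of dish, spool, band, cuff from where it was at the start of the episode above 0.04 m).
Of punch0, punch1, punch2 only 2 to 3 are there at a start; the rules pass over those that are not, and their reading is None.
At some moment in a run one of punch0, punch1, punch2 may be knocked a few centimetres aside while the robot is not near it.
It also fails if it takes over 210 s, if anything falls off the work surface, if the arm or the gripper's body presses on something with over 40 N, if the wrist force passes 120 N, or if a joint passes its speed limit or range.

## Working session

There is one attempt and no reset: what is moved stays moved. The work goes in short steps, Python scripts to look and compute and a tool call to move; the robot and the scene stay as the last step left them, time stands still between calls to the robot, and variables do not carry over. Pictures are saved under pics/ and viewed, about 12 in all and at most 16, crops included, and the job is handed in when it is done.

Besides the shell and the picture viewer there is one more tool, called as name(argument=value, ...) on one line, values as JSON. apply_moves: Moves the arm, as the interface text tells. Its arguments: {"type":"object","properties":{"deltas":{"type":"array","items":{"type":"number"}},"grip_force":{"type":"number"}},"required":["deltas"]}

```bash
ls; mkdir -p pics; python3 - <<'E'
from plant import *
import cv2,numpy as np
s=read_state();print({k:np.round(v,3).tolist() for k,v in s.items()},grip_point_offset)
for n in("scene","side","wrist"):
    p,d=capture(n);c=calibration(n);print(n,{k:np.round(v,4).tolist() for k,v in c.items()})
    np.savez(f"pics/{n}0.npz",p=p,d=d)
    cv2.imwrite(f"pics/{n}0.png",p[...,::-1])
a=[cv2.imread(f"pics/{n}0.png") for n in("scene","side")]
cv2.imwrite("pics/scene0b.png",cv2.resize(a[0],(800,600),interpolation=cv2.INTER_CUBIC))
cv2.imwrite("pics/side0b.png",cv2.resize(a[1],(800,600),interpolation=cv2.INTER_CUBIC))
E
```

```text
pics
{'t': 0.0, 'joints': [1.167, 0.378, 0.08, 1.274, -0.0, 1.46], 'qvel': [-0.001, 0.001, -0.001, 0.0, -0.001, -0.0], 'tau': [-0.0, -46.36, 26.988, 0.021, -0.0, 0.0], 'ee_pos': [166.241, 549.756, 230.348], 'ee_rot': [[-0.001, 0.29, 0.957], [-0.002, 0.957, -0.29], [-1.0, -0.002, -0.0]], 'ft_force': [-0.232, -0.071, 0.277], 'wrist_torque': [-0.005, 0.035, 0.01], 'width': 85.423} 18.700000000000003
scene {'intrinsics': [[374.5451, 0.0, 255.9035], [0.0, 374.5451, 198.9523], [0.0, 0.0, 1.0]], 'R': [[-0.781, 0.6245, -0.0057], [0.5087, 0.6307, -0.586], [-0.3624, -0.4606, -0.8103]], 't': [454.9464, -163.8204, 1169.9822]}
side {'intrinsics': [[480.8354, 0.0, 258.7676], [0.0, 480.8354, 198.3512], [0.0, 0.0, 1.0]], 'R': [[0.973, -0.2301, -0.0193], [-0.1291, -0.4731, -0.8715], [0.1914, 0.8504, -0.49]], 't': [-552.598, 223.8805, 1301.2358]}
wrist {'intrinsics': [[322.4476, 0.0, 254.1538], [0.0, 322.4476, 184.7609], [0.0, 0.0, 1.0]], 'mount': [[-0.0004, -0.2917, 0.9565, -142.5792], [1.0, -0.0, 0.0005, 0.119], [-0.0001, 0.9565, 0.2917, -75.6713], [0.0, 0.0, 0.0, 1.0]]}
```

View pics/scene0b.png

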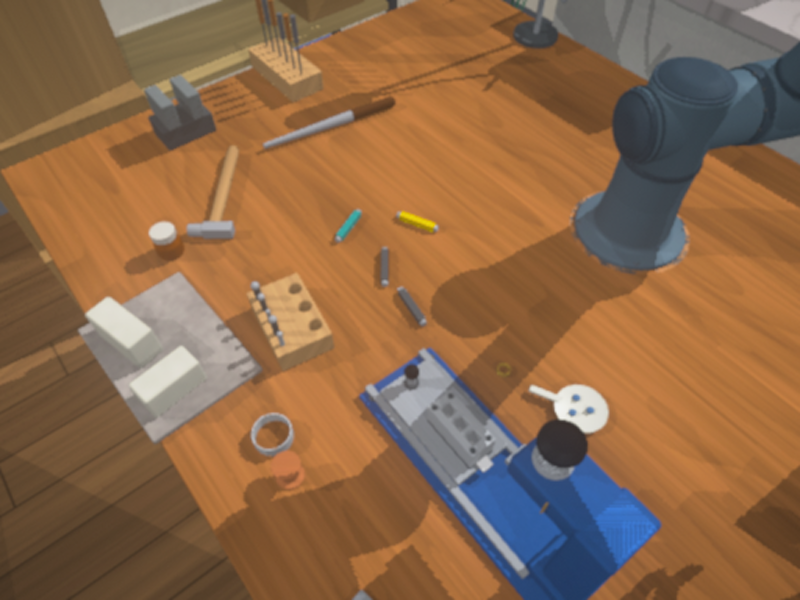

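View pics/side0b.png

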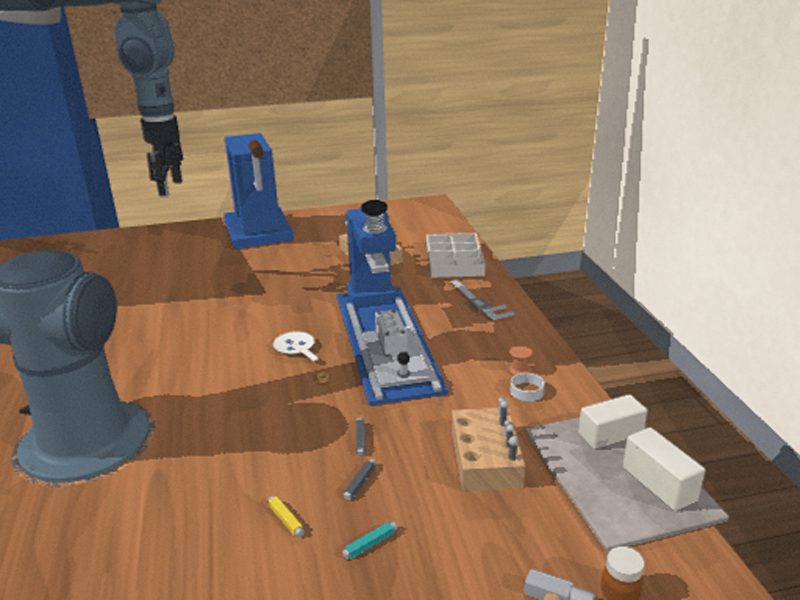

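The scene view shows two dark steel punches, at (385,266) and (411,306) in the enlarged picture. The turquoise one at (348,225) and the yellow one at (417,221) are decoys. The block is at (290,320), the table knob at (411,372), the slots around (460,420), the ram knob at (561,443), the dish at (580,408) and the ring at (504,369). Next I measure these.

```bash
cat > h.py <<'E'
from plant import *
import cv2,numpy as np
def cam(n,st=None):
    c=calibration(n);K=np.array(c["intrinsics"])
    if n=="wrist":
        M=np.array(c["mount"]);R=np.array(st["ee_rot"]);Rw=R@M[:3,:3];o=R@M[:3,3]+np.array(st["ee_pos"])
    else:
        Rw=np.array(c["R"]).T;o=-Rw@np.array(c["t"])
    return K,Rw,o
def plane(C,uv,z):
    K,R,o=C;uv=np.atleast_2d(np.asarray(uv,float));r=np.c_[uv,np.ones(len(uv))]@np.linalg.inv(K).T@R.T
    return o+r*((z-o[2])/r[:,2])[:,None]
def cloud(C,d):
    K,R,o=C;v,u=np.mgrid[:d.shape[0],:d.shape[1]]
    P=np.stack([(u-K[0,2])/K[0,0]*d,(v-K[1,2])/K[1,1]*d,d],-1)
    return P@R.T+o
def proj(C,X):
    K,R,o=C;p=(np.atleast_2d(X)-o)@R@K.T;return p[:,:2]/p[:,2:]
def snap(n,tag):
    s=read_state();p,d=capture(n);np.savez(f"pics/{tag}.npz",p=p,d=d,pos=s["ee_pos"],rot=s["ee_rot"]);return cam(n,s),p,d
def load(n,tag):
    z=np.load(f"pics/{tag}.npz");return cam(n,dict(ee_pos=z["pos"],ee_rot=z["rot"]) if n=="wrist" else None),z["p"],z["d"]
E
python3 - <<'E'
from h import *
C,p,d=load("scene","scene0");W=cloud(C,d)
k=1.5625
for n,uv,z in [("p a",(385,266),14),("p b",(411,306),14),("tknob",(411,372),70),("ramknob",(561,443),275),("dish",(580,408),10),("band",(504,369),9),("cuff",(272,433),22),("spool",(287,465),45),("slot?",(449,409),76),("slot?",(462,422),76),("slot?",(474,436),76),("bore",(294,289),45),("bore",(305,306),45),("bore",(315,324),45)]:
    u,v=int(uv[0]/k),int(uv[1]/k);print(n,plane(C,(uv[0]/k,uv[1]/k),z).round()[0],W[v,u].round())
# dark greyish blobs at z 5..20 
hsv=cv2.cvtColor(p,cv2.COLOR_RGB2HSV)
m=((hsv[...,1]<90)&(abs(W[...,2]-9)<12)&(W[...,0]>200)&(W[...,0]<800)).astype(np.uint8)
n,l,s,c=cv2.connectedComponentsWithStats(m)
for i in range(1,n):
    if s[i,4]>25:print(c[i].round(),s[i,4],plane(C,c[i],10).round()[0],p[l==i].mean(0).round())
cv2.imwrite("pics/crop1.png",cv2.resize(p[140:320,200:400,::-1],(800,720)[:2],interpolation=cv2.INTER_CUBIC)[:600])
a=p[150:320,140:300,::-1];cv2.imwrite("pics/crop1.png",cv2.resize(p[150:300,150:350,::-1],(800,600),interpolation=cv2.INTER_CUBIC))
E
```

```text
p a [ 443. -218.   14.] [ 442. -222.   11.]
p b [ 465. -116.   14.] [ 464. -116.   18.]
tknob [571.  13.  70.] [573.  15.  75.]
ramknob [579. 268. 275.] [579. 268. 277.]
dish [381. 206.  10.] [379. 205.   6.]
band [424.  79.   9.] [421.  76.   2.]
cuff [786. -58.  22.] [784. -69.   1.]
spool [797.   9.  45.] [798.   8.  46.]
slot? [569.  99.  76.] [562.  91.  59.]
slot? [568. 126.  76.] [562. 120.  58.]
slot? [569. 153.  76.] [562. 147.  55.]
bore [ 616. -256.   45.] [ 611. -268.   33.]
bore [ 621. -213.   45.] [ 615. -227.   28.]
bore [ 629. -170.   45.] [ 625. -183.   29.]
[197.  84.] 257 [ 329. -652.   10.] [140. 132. 131.]
[121.  87.] 158 [ 552. -808.   10.] [81. 70. 65.]
[222. 145.] 70 [ 437. -350.   10.] [120. 129. 116.]
[135. 150.] 144 [ 657. -502.   10.] [124. 114. 112.]
[246. 170.] 102 [ 444. -222.   10.] [117. 107. 104.]
[134. 212.] 1810 [ 771. -295.   10.] [172. 160. 153.]
[263. 196.] 158 [ 462. -118.   10.] [111. 102.  98.]
[275. 271.] 807 [585.  77.  10.] [110. 106. 118.]
[369. 259.] 894 [381. 200.  10.] [214. 212. 204.]
[177. 274.] 175 [776. -66.  10.] [145. 135. 132.]
[324. 285.] 48 [516. 178.  10.] [120. 127. 142.]
[308. 334.] 433 [625. 238.  10.] [134. 141. 154.]
[404. 355.] 43 [495. 398.  10.] [111.  89. 100.]
```

View pics/crop1.png

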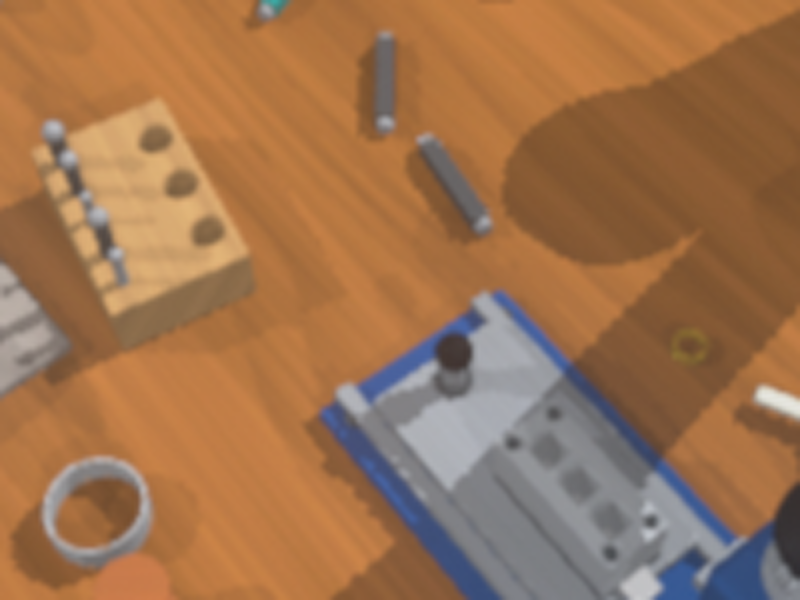

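The crop confirms two grey steel punches, at (385,80) and (455,185). The three slots are at (548,450), (580,485) and (610,520). The measured points fit: knob to middle slot is 113 mm (115 expected), the bores are 44 mm apart and the ram knob is 277 mm high. I move over the punches now.

apply_moves(deltas=[85,0,-46,37,-8,85,0,-93,74,-16,85,0,-140,111,-24,85,0,-186,149,-32,85,0,-233,186,-40,85,0,-280,223,-48,85,0,-326,260,-56,85,0,-373,298,-64,85,0,-420,335,-72,85,0,-466,372,-80], grip_force=20)

```text
t: 1.4
ee_pos: [374.7, 31.3, 231.3]
ee_rot: [[0.0, -0.881, 0.473], [0.0, 0.473, 0.881], [-1.0, -0.0, 0.0]]
ft_force: [0.8, 0.5, 0.1]
width: 84.9
```

```bash
python3 - <<'E'
from h import *
s=read_state();R=np.array(s["ee_rot"]);p=np.array(s["ee_pos"]);print(p.round(),R.round(3),s["t"],np.round(s["joints"],2))
t=np.array([455,-190,230]);print((R.T@(t-p)).round(1),"yaw",np.degrees(np.arctan2(R[1,1],R[0,1])))
E
```

```text
[375.  31. 231.] [[ 0.    -0.881  0.473]
 [ 0.     0.473  0.881]
 [-1.    -0.     0.   ]] 1.4 [-0.09 -0.02 -0.41  1.18  0.   -1.16]
[   1.2 -175.4 -157. ] yaw 151.77982274260694
```

apply_moves(deltas=[85,0,-44,-39,-7,85,0,-88,-78,-14,85,0,-131,-118,-21,85,0,-175,-157,-28,85,0,-175,-157,-28,85,0,-175,-157,-28])

```text
t: 2.15
ee_pos: [452.8, -188.0, 230.8]
ee_rot: [[-0.001, -1.0, 0.009], [0.001, 0.009, 1.0], [-1.0, 0.001, 0.001]]
ft_force: [0.3, 0.6, -0.9]
width: 84.9
```

```bash
python3 - <<'E'
from h import *
C,p,d=snap("wrist","w1");s=read_state();print(np.round(s["ee_pos"]))
cv2.imwrite("pics/w1.png",cv2.resize(p[...,::-1],(800,600),interpolation=cv2.INTER_CUBIC))
W=cloud(C,d);hsv=cv2.cvtColor(p,cv2.COLOR_RGB2HSV)
m=((hsv[...,1]<90)&(W[...,2]>5)&(W[...,2]<25)&(W[...,1]<-60)&(W[...,0]<560)).astype(np.uint8)
n,l,st,c=cv2.connectedComponentsWithStats(m)
for i in range(1,n):
    if st[i,4]>100:
        pts=np.argwhere(l==i)[:,::-1].astype(np.float32);r=cv2.minAreaRect(pts);b=plane(C,cv2.boxPoints(r),12);print(c[i].round(),st[i,4],b.round(1)[:,:2].tolist(),np.median(W[l==i][:,2]).round(1))
E
```

```text
[ 453. -187.  231.]
[241.   8.] 182 [[476.6, -340.6], [441.7, -355.6], [435.0, -343.6], [470.1, -328.2]] 11.8
[365.  33.] 102 [[344.4, -313.7], [333.0, -319.0], [328.7, -312.3], [340.1, -306.9]] 11.6
[264. 120.] 1039 [[474.9, -194.1], [419.4, -264.1], [407.9, -255.6], [463.2, -184.7]] 13.6
[247. 208.] 812 [[475.2, -77.2], [459.4, -166.9], [445.7, -164.4], [460.6, -74.3]] 13.7
```

View pics/w1.png

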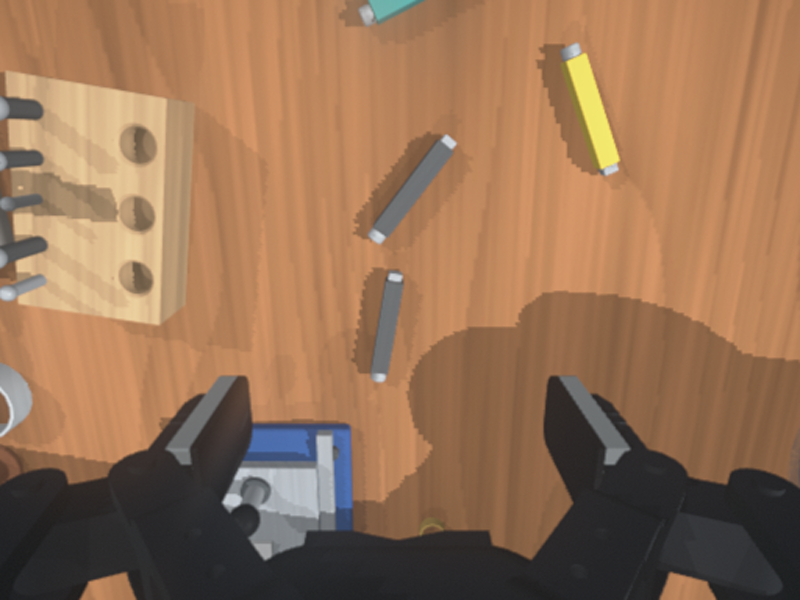

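The wrist view shows punch A with its ends at (447,142) and (377,236), and punch B with its ends at (395,277) and (379,377). I enlarge this to tell nose from head.

```bash
python3 - <<'E'
from h import *
C,p,d=load("wrist","w1")
cv2.imwrite("pics/w1c.png",cv2.resize(p[80:254,228:300,::-1],None,fx=3.4*2/2*1,fy=3.4,interpolation=cv2.INTER_CUBIC)) if 0 else None
e=[(447,142),(377,236),(395,277),(379,377)]
t=[cv2.resize(p[int(v/1.5625)-10:int(v/1.5625)+10,int(u/1.5625)-10:int(u/1.5625)+10,::-1],(380,290),interpolation=cv2.INTER_CUBIC) for u,v in e]
cv2.imwrite("pics/w1c.png",np.vstack([np.hstack(t[:2]),np.hstack(t[2:])]))
E
```

```text
(no output)
```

View pics/w1c.png

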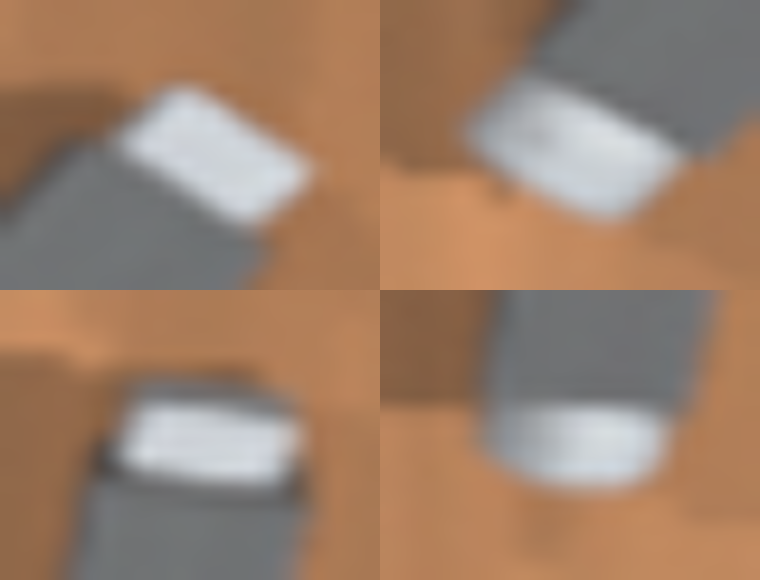

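Nose and head are clear in the crop. On both punches the square nose is at the -y end (upper tiles on the left, (447,142) and (395,277)) and the round head is at the +y end. Lengths come out at 90 and 91 mm. I grasp B first, about 70 mm from the nose, near its head.

apply_moves(deltas=[40,40,-11,45,9,40,100,-11,91,9,40,160,-11,91,9,40,200,-11,91,9,40,220,-11,91,9,40,227,-11,91,9,40,227,-11,91,9])

```text
t: 3.08
ee_pos: [465.2, -97.0, 4.8]
ee_rot: [[0.0, -0.987, 0.164], [0.0, 0.164, 0.987], [-1.0, -0.0, 0.0]]
ft_force: [0.2, 0.2, 0.5]
width: 40.0
```

```bash
python3 - <<'E'
from h import *
C,p,d=snap("wrist","w2");s=read_state();print(np.round(s["ee_pos"],1),np.round(s["ft_force"],1))
cv2.imwrite("pics/w2.png",p[...,::-1])
W=cloud(C,d);c=plane(C,[[0,0],[511,0]],14);print(c.round())
E
```

```text
[465.9 -97.4   5.3] [-0.8  0.7 -0.1]
[[ 539. -215.   14.]
 [ 354. -184.   14.]]
```

View pics/w2.png

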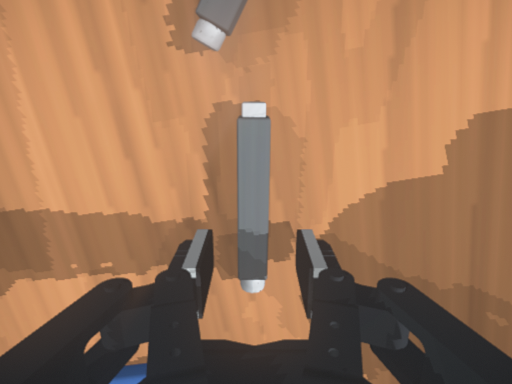

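B sits centred between the pads, nose at (254,108) and head at (253,285). I close and lift.

apply_moves(deltas=[40,2,0,0,0,5,2,0,0,0,5,2,0,0,0,5,2,0,0,0,5,2,0,0,0,5,-20,0,0,0,5,-60,0,0,0,5,-100,0,0,0,5,-100,0,0,0], grip_force=20)

```text
t: 4.25
ee_pos: [467.7, -98.6, 107.1]
ee_rot: [[0.006, -0.986, 0.165], [-0.002, 0.165, 0.986], [-1.0, -0.006, -0.001]]
ft_force: [0.1, -0.1, -1.6]
width: 13.3
```

```bash
python3 - <<'E'
from h import *
C,p,d=snap("wrist","w3");s=read_state();print(np.round(s["ee_pos"],1),np.round(s["ft_force"],1),s["width"])
C2,p2,d2=snap("side","s3")
u,v=proj(C2,np.array(s["ee_pos"]))[0].astype(int)
c=p2[max(v-50,0):v+70,u-80:u+80,::-1]
cv2.imwrite("pics/s3.png",np.hstack([cv2.resize(p[...,::-1],(400,300)),cv2.resize(c,(400,300),interpolation=cv2.INTER_CUBIC)]))
E
```

```text
[466.3 -98.1 105.2] [-1.  -1.  -1.6] 13.116438254286482
```

View pics/s3.png

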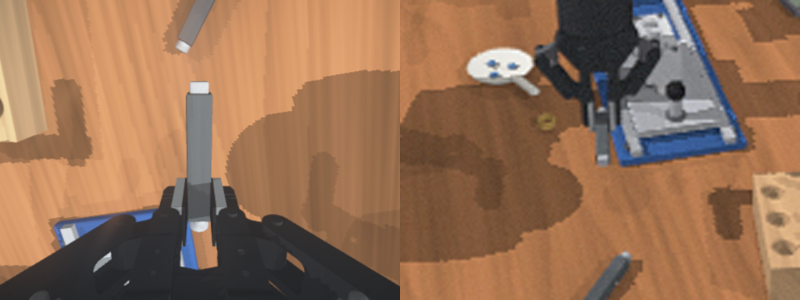

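The punch is held near its head and still horizontal, and the tool can only spin, so it has to be turned upright in the grip. The plan:
1. Press its head end down on the block's south top edge, which tips the nose down.
2. Dip the nose into a bore.
3. Lever it upright along an arc.

I measure the block and the current tilt first.

```bash
python3 - <<'E'
from h import *
C,p,d=load("wrist","w1");W=cloud(C,d)
for uv in[(137,145),(136,213),(136,277)]:print("bore",plane(C,np.array(uv)/1.5625,45).round(1))
m=((abs(W[...,2]-45)<5)&(W[...,0]>560)&(W[...,1]<-50)&(W[...,1]>-330)).astype(np.uint8)
n,l,s,c=cv2.connectedComponentsWithStats(m);i=1+s[1:,4].argmax()
print("top z",np.median(W[l==i][:,2]))
b=W[l==i];print("x min",np.percentile(b[:,0],[1,3,10]),"y",np.percentile(b[:,1],[1,3,97,99]))
# corners seen in 800x600 : (165?,..)
for uv in[(193,104),(160,325),(182,305),(168,98),(165,98)]:print(uv,plane(C,np.array(uv)/1.5625,45).round(1)[0])
# scene bores
C0,p0,d0=load("scene","scene0")
C,p,d=load("wrist","w3");W=cloud(C,d);P=W[100:300,240:275]
z=np.load("pics/w3.npz");T=(P-z["pos"])@z["rot"]
k=(abs(T[...,1])<5)&(P[...,2]>60)
for v in range(0,200,15):
    if k[v].sum()>5:print(100+v,np.median(T[v][k[v]],0).round(1))
E
```

```text
bore [[ 613.7 -257.4   45. ]]
bore [[ 621.2 -214.8   45. ]]
bore [[ 628.2 -171.6   45. ]]
top z 45.14433264918901
x min [595.77536317 600.33828327 610.95315942] y [-295.93662492 -291.53910157 -149.8759971  -144.5857627 ]
(193, 104) [ 575.6 -281.2   45. ]
(160, 325) [ 617.  -136.8   45. ]
(182, 305) [ 599.7 -151.3   45. ]
(168, 98) [ 590.4 -284.8   45. ]
(165, 98) [ 592.2 -284.8   45. ]
115 [ -9.1   1.  -62.7]
130 [-10.6   0.2 -56.9]
145 [-10.6   0.1 -50.7]
160 [-10.7   0.1 -44.4]
175 [-10.7   0.1 -37.9]
190 [-10.7   0.1 -31.3]
205 [-11.1   0.1 -24.6]
220 [-11.    0.1 -17.5]
235 [-11.    0.  -10.2]
250 [-11.2   0.3  -2.9]
265 [-11.3   0.5   4.8]
280 [-11.1   0.2  12.8]
295 [-9.8  1.6 21.9]
```

The tool's z axis already lines up with the block's y axis, and the bores are 43.5 mm apart as expected. I move to the block's south edge.

apply_moves(deltas=[5,0,-40,-42,0,5,0,-80,-84,0,5,0,-125,-130,0,5,0,-171,-180,0,5,0,-171,-180,0,5,25,-171,-180,0,5,40,-171,-180,0,5,40,-171,-180,0])

```text
t: 5.35
ee_pos: [601.8, -301.4, 61.5]
ee_rot: [[-0.005, -0.986, 0.164], [0.003, 0.164, 0.986], [-1.0, 0.006, 0.003]]
ft_force: [0.3, 0.4, -1.8]
width: 13.3
```

```bash
cat >> h.py <<'E'
def where():
    P=[];
    s=read_state();print("pos",np.round(s["ee_pos"],1),"F",np.round(s["ft_force"],1),"w",round(s["width"],1),"t",s["t"])
def tilt(C,d,z,step=25):
    W=cloud(C,d);T=(W-z["pos"])@z["rot"];out=[]
    for v in range(60,330,step):
        k=(abs(T[v,:,1])<4)&(T[v,:,0]<40)&(T[v,:,0]>-40)&(d[v]>0)
        if k.sum()>4:out.append(np.r_[v,np.median(T[v][k],0)])
    print(np.round(out,1))
E
python3 - <<'E'
from h import *
where();C,p,d=snap("wrist","w4");cv2.imwrite("pics/w4.png",p[...,::-1]);tilt(C,d,np.load("pics/w4.npz"))
E
```

```text
pos [ 601.8 -301.4   61.5] F [ 0.3  0.4 -1.8] w 13.3 t 5.35
[[ 1.10e+02 -8.90e+00  4.00e-01 -6.47e+01]
 [ 1.35e+02 -1.09e+01 -1.00e-01 -5.49e+01]
 [ 1.60e+02 -1.05e+01  1.00e-01 -4.44e+01]
 [ 1.85e+02 -1.08e+01  1.00e-01 -3.36e+01]
 [ 2.10e+02 -1.11e+01  1.00e-01 -2.22e+01]
 [ 2.35e+02 -1.11e+01  1.00e-01 -1.03e+01]
 [ 2.60e+02 -1.10e+01 -0.00e+00  2.40e+00]
 [ 2.85e+02 -9.70e+00  2.00e-01  1.65e+01]
 [ 3.10e+02  2.13e+01  1.00e-01  5.49e+01]]
```

View pics/w4.png

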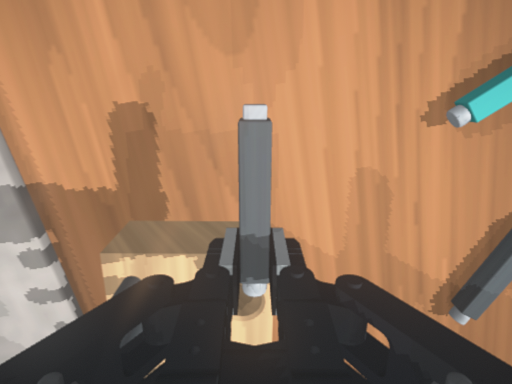

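The punch is level, with its head at (254,288) near the block's edge. The block's top begins at about row 254.

```bash
python3 - <<'E'
from h import *
C,p,d=load("wrist","w4");z=np.load("pics/w4.npz")
for uv in[(120,254),(160,253),(200,252)]:
    X=plane(C,uv,45);print(X.round(1),((X-z["pos"])@z["rot"]).round(1))
W=cloud(C,d)
for v in range(225,275,5):print(v,W[v,150].round(1),((W[v,150]-z["pos"])@z["rot"]).round(1))
E
```

```text
[[ 675.6 -299.    45. ]] [[ 16.1 -72.5  14.4]]
[[ 653.8 -295.9   45. ]] [[ 16.3 -50.4  13.9]]
[[ 631.9 -292.9   45. ]] [[ 16.4 -28.4  13.3]]
225 [ 670.8 -298.4    6.7] [ 54.5 -67.8  14.1]
230 [ 667.8 -298.6   15.9] [ 45.3 -64.9  13.5]
235 [ 665.8 -298.1   23. ] [ 38.2 -62.7  13.6]
240 [ 663.6 -298.    30.1] [ 31.1 -60.5  13.4]
245 [ 661.7 -297.7   36.4] [ 24.8 -58.5  13.4]
250 [ 660.  -297.2   42. ] [ 19.2 -56.8  13.6]
255 [ 659.7 -295.4   44.6] [ 16.7 -56.2  15.3]
260 [ 660.2 -292.7   45.1] [ 16.1 -56.3  18.1]
265 [ 660.7 -290.1   45.9] [ 15.3 -56.3  20.8]
270 [ 661.5 -287.    46. ] [ 15.3 -56.6  23.9]
```

apply_moves(deltas=[5,0,0,-2,0,5,5,0,-2,0,5,9,0,-2,0,5,12,0,-2,0,5,15,0,-2,0,5,18,0,-2,0,5,20,0,-2,0,5,21,0,-2,0])

```text
t: 6.4
ee_pos: [604.0, -306.2, 44.9]
ee_rot: [[0.001, -0.986, 0.165], [-0.002, 0.165, 0.986], [-1.0, -0.001, -0.002]]
ft_force: [-4.1, -1.3, 8.7]
width: 13.3
```

```bash
python3 - <<'E'
from h import *
where();C,p,d=snap("wrist","w5");cv2.imwrite("pics/w5.png",p[...,::-1]);tilt(C,d,np.load("pics/w5.npz"),15)
E
```

```text
pos [ 604.  -306.2   44.9] F [-4.1 -1.3  8.7] w 13.3 t 6.4
[[ 1.05e+02 -4.10e+00  5.00e-01 -6.64e+01]
 [ 1.20e+02 -6.60e+00  1.00e-01 -6.05e+01]
 [ 1.35e+02 -7.50e+00  1.00e-01 -5.44e+01]
 [ 1.50e+02 -7.60e+00  1.00e-01 -4.81e+01]
 [ 1.65e+02 -8.30e+00  1.00e-01 -4.17e+01]
 [ 1.80e+02 -8.80e+00  1.00e-01 -3.52e+01]
 [ 1.95e+02 -9.70e+00  1.00e-01 -2.87e+01]
 [ 2.10e+02 -9.90e+00 -2.00e-01 -2.17e+01]
 [ 2.25e+02 -1.04e+01 -4.00e-01 -1.48e+01]
 [ 2.40e+02 -1.09e+01  0.00e+00 -7.70e+00]
 [ 2.55e+02 -1.10e+01  0.00e+00 -2.00e-01]
 [ 2.70e+02 -1.18e+01  2.00e-01  7.10e+00]
 [ 2.85e+02 -1.03e+01 -0.00e+00  1.61e+01]
 [ 3.00e+02 -2.00e-01  1.00e-01  3.20e+01]
 [ 3.15e+02  2.38e+01  1.00e-01  6.05e+01]]
```

The lever works: tilt has started at about 10 N. I keep lowering.

apply_moves(deltas=[5,3,0,0,0,5,5,0,0,0,5,7,0,0,0,5,8,0,0,0,5,8,0,0,0])

```text
t: 7.08
ee_pos: [604.0, -307.8, 37.7]
ee_rot: [[0.001, -0.986, 0.166], [-0.005, 0.166, 0.986], [-1.0, -0.002, -0.004]]
ft_force: [-4.1, -3.5, 8.2]
width: 13.3
```

```bash
python3 - <<'E'
from h import *
where();C,p,d=snap("wrist","w6");cv2.imwrite("pics/w6.png",p[...,::-1]);tilt(C,d,np.load("pics/w6.npz"),25)
E
```

```text
pos [ 604.  -307.8   37.7] F [-4.1 -3.5  8.2] w 13.3 t 7.075
[[ 6.00e+01  3.83e+01  3.00e-01 -8.71e+01]
 [ 8.50e+01  3.81e+01  2.00e-01 -7.46e+01]
 [ 1.10e+02  3.81e+01 -1.00e-01 -6.15e+01]
 [ 1.35e+02  4.60e+00 -0.00e+00 -5.27e+01]
 [ 1.60e+02  9.00e-01  0.00e+00 -4.19e+01]
 [ 1.85e+02 -2.80e+00  0.00e+00 -3.11e+01]
 [ 2.10e+02 -6.50e+00  0.00e+00 -2.04e+01]
 [ 2.35e+02 -1.05e+01  0.00e+00 -1.00e+01]
 [ 2.60e+02 -1.36e+01 -2.00e-01  9.00e-01]
 [ 2.85e+02 -1.73e+01  0.00e+00  1.13e+01]
 [ 3.10e+02 -7.40e+00  1.00e-01  3.24e+01]]
```

Tilt is 19° now. I lower 4 mm more and then move to the block's north wall to stand it up there.

apply_moves(deltas=[5,2,0,0,0,5,4,0,0,0,5,4,0,0,0,5,4,0,0,0])

```text
t: 7.62
ee_pos: [604.0, -307.9, 33.7]
ee_rot: [[0.001, -0.986, 0.166], [-0.005, 0.166, 0.986], [-1.0, -0.002, -0.005]]
ft_force: [-3.8, -3.0, 8.3]
width: 13.3
```

```bash
python3 - <<'E'
from h import *
where();C,p,d=snap("wrist","w7");tilt(C,d,np.load("pics/w7.npz"),25)
E
```

```text
pos [ 604.  -307.9   33.7] F [-3.8 -3.   8.3] w 13.3 t 7.625
[[ 6.00e+01  3.39e+01  0.00e+00 -8.68e+01]
 [ 8.50e+01  3.39e+01 -0.00e+00 -7.46e+01]
 [ 1.10e+02  3.37e+01  2.00e-01 -6.18e+01]
 [ 1.35e+02  1.12e+01 -1.00e-01 -5.17e+01]
 [ 1.60e+02  5.50e+00 -1.00e-01 -4.08e+01]
 [ 1.85e+02  3.00e-01 -0.00e+00 -3.02e+01]
 [ 2.10e+02 -4.80e+00 -0.00e+00 -1.98e+01]
 [ 2.35e+02 -9.70e+00  0.00e+00 -9.60e+00]
 [ 2.60e+02 -1.46e+01 -2.00e-01  3.00e-01]
 [ 2.85e+02 -1.97e+01 -1.00e-01  9.70e+00]
 [ 3.10e+02 -1.16e+01 -1.00e-01  2.91e+01]]
```

Tilt is 27°. I lift, travel over to the north side and look again.

apply_moves(deltas=[5,-40,0,0,0,5,-80,0,10,0,5,-80,0,70,0,5,-80,0,130,0,5,-80,0,190,0,5,-80,0,240,0,5,-40,0,240,0,5,-2,0,240,0,5,-2,0,240,0])

```text
t: 8.8
ee_pos: [639.9, -67.6, 29.9]
ee_rot: [[-0.008, -0.986, 0.164], [0.002, 0.164, 0.986], [-1.0, 0.008, 0.0]]
ft_force: [-0.2, 0.1, -2.0]
width: 13.4
```

```bash
python3 - <<'E'
from h import *
where();C,p,d=snap("wrist","w8");tilt(C,d,np.load("pics/w8.npz"),20);cv2.imwrite("pics/w8.png",p[...,::-1])
W=cloud(C,d);z=np.load("pics/w8.npz");T=(W-z["pos"])@z["rot"]
for u in(190,310):
  for v in range(100,150,5):print(u,v,W[v,u].round(1),T[v,u].round(1))
E
```

```text
pos [639.9 -67.6  29.9] F [-0.2  0.1 -2. ] w 13.4 t 8.8
[[ 6.00e+01 -1.52e+01  1.00e-01 -8.32e+01]
 [ 8.00e+01 -1.50e+01 -1.00e-01 -7.61e+01]
 [ 1.00e+02  2.97e+01  0.00e+00 -6.72e+01]
 [ 1.20e+02  1.61e+01  1.00e-01 -5.83e+01]
 [ 1.40e+02  9.60e+00 -1.00e-01 -4.96e+01]
 [ 1.60e+02  5.30e+00 -3.00e-01 -4.09e+01]
 [ 1.80e+02  1.10e+00 -0.00e+00 -3.24e+01]
 [ 2.00e+02 -2.70e+00 -0.00e+00 -2.39e+01]
 [ 2.20e+02 -6.90e+00  0.00e+00 -1.57e+01]
 [ 2.40e+02 -1.08e+01  0.00e+00 -7.60e+00]
 [ 2.60e+02 -1.47e+01 -2.00e-01  2.00e-01]
 [ 2.80e+02 -1.82e+01 -4.00e-01  8.10e+00]
 [ 3.00e+02 -2.07e+01  1.00e-01  1.67e+01]
 [ 3.20e+02  3.00e+01  0.00e+00  6.93e+01]]
190 100 [ 6.599e+02 -1.391e+02  4.000e-01] [ 29.2 -31.7 -67.2]
190 105 [ 660.3 -136.6    1.5] [ 28.1 -31.6 -64.7]
190 110 [ 661.  -134.2    0.8] [ 28.7 -31.9 -62.2]
190 115 [ 6.618e+02 -1.316e+02 -4.000e-01] [ 30.  -32.3 -59.5]
190 120 [ 662.5 -129.    -1.1] [ 30.7 -32.6 -56.9]
190 125 [ 663.  -126.5   -0.7] [ 30.3 -32.7 -54.3]
190 130 [ 6.634e+02 -1.240e+02 -1.000e-01] [ 29.6 -32.7 -51.7]
190 135 [ 6.640e+02 -1.214e+02  1.000e-01] [ 29.4 -32.8 -49.1]
190 140 [ 6.646e+02 -1.188e+02  3.000e-01] [ 29.3 -32.9 -46.5]
190 145 [ 6.652e+02 -1.162e+02 -1.000e-01] [ 29.7 -33.1 -43.7]
310 100 [ 5.988e+02 -1.289e+02  1.000e-01] [ 29.9  30.3 -67.2]
310 105 [ 598.9 -126.3   -1. ] [ 31.1  30.6 -64.6]
310 110 [ 599.3 -123.8   -0. ] [ 30.1  30.6 -62.1]
310 115 [ 599.7 -121.3    0.7] [ 29.4  30.6 -59.6]
310 120 [ 5.999e+02 -1.186e+02 -4.000e-01] [ 30.5  30.9 -56.9]
310 125 [ 6.002e+02 -1.161e+02 -1.000e-01] [ 30.2  31.  -54.3]
310 130 [ 6.005e+02 -1.135e+02 -1.000e-01] [ 30.2  31.1 -51.7]
310 135 [ 6.009e+02 -1.109e+02  2.000e-01] [ 29.9  31.2 -49.1]
310 140 [ 601.  -108.    -0.8] [ 30.9  31.5 -46.2]
310 145 [ 601.5 -105.5   -0. ] [ 30.1  31.5 -43.7]
```

View pics/w8.png

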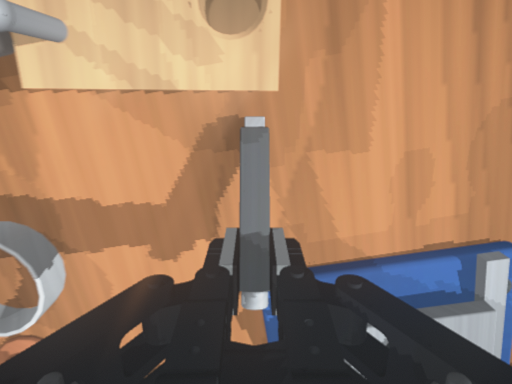

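The tilted punch points at the block's north wall, nose at (255,120) and wall edge at row 90. I swing it up in an arc with the nose against the wall.

apply_moves(deltas=[5,0,0,-9,0,5,-6,0,-13,0,5,-13,0,-18,0,5,-19,0,-24,0,5,-24,0,-30,0,5,-28,0,-38,0,5,-31,0,-45,0,5,-31,0,-45,0])

```text
t: 9.85
ee_pos: [637.0, -113.2, 66.1]
ee_rot: [[0.003, -0.986, 0.165], [0.0, 0.165, 0.986], [-1.0, -0.003, 0.001]]
ft_force: [1.1, 4.5, 1.3]
width: 13.2
```

```bash
python3 - <<'E'
from h import *
where();C,p,d=snap("wrist","w9");tilt(C,d,np.load("pics/w9.npz"),12);cv2.imwrite("pics/w9.png",p[...,::-1])
E
```

```text
pos [ 637.  -113.2   66.1] F [1.1 4.5 1.3] w 13.2 t 9.85
[[ 6.00e+01  2.10e+01 -1.00e-01 -8.59e+01]
 [ 7.20e+01  2.10e+01 -1.00e-01 -8.05e+01]
 [ 8.40e+01  2.10e+01  1.00e-01 -7.50e+01]
 [ 9.60e+01  2.26e+01  2.10e+00 -6.93e+01]
 [ 1.44e+02  2.16e+01  0.00e+00 -4.57e+01]
 [ 1.56e+02  2.13e+01  0.00e+00 -3.95e+01]
 [ 1.68e+02  2.11e+01 -2.00e-01 -3.31e+01]
 [ 1.80e+02  3.33e+01 -1.00e-01 -2.31e+01]
 [ 1.92e+02  2.54e+01 -1.00e-01 -1.85e+01]
 [ 2.04e+02  1.79e+01 -0.00e+00 -1.43e+01]
 [ 2.16e+02  1.10e+01  1.00e-01 -1.03e+01]
 [ 2.28e+02  4.40e+00  1.00e-01 -6.60e+00]
 [ 2.40e+02 -1.30e+00 -1.00e-01 -2.90e+00]
 [ 2.52e+02 -7.30e+00  2.00e-01  3.00e-01]
 [ 2.64e+02 -1.24e+01  0.00e+00  3.60e+00]
 [ 2.76e+02 -1.73e+01 -2.00e-01  6.70e+00]
 [ 2.88e+02 -2.28e+01 -1.00e-01  9.10e+00]
 [ 3.00e+02 -2.61e+01  1.00e-01  1.27e+01]
 [ 3.12e+02 -3.04e+01  2.00e-01  1.53e+01]
 [ 3.24e+02 -3.03e+01  2.00e-01  2.14e+01]]
```

59° now. I keep pushing toward the wall until the shank lies flush against it.

apply_moves(deltas=[5,0,0,-4,0,5,0,0,-8,0,5,0,0,-12,0,5,0,0,-16,0,5,0,0,-20,0,5,0,0,-24,0,5,0,0,-27,0,5,0,0,-27,0])

```text
t: 10.9
ee_pos: [631.4, -140.2, 64.2]
ee_rot: [[-0.0, -0.986, 0.165], [-0.0, 0.165, 0.986], [-1.0, 0.0, -0.001]]
ft_force: [0.8, 2.8, -0.3]
width: 13.3
```

```bash
python3 - <<'E'
from h import *
where();C,p,d=snap("wrist","w10");tilt(C,d,np.load("pics/w10.npz"),10);cv2.imwrite("pics/w10.png",p[...,::-1])
E
```

```text
pos [ 631.4 -140.2   64.2] F [ 0.8  2.8 -0.3] w 13.3 t 10.9
[[ 6.00e+01  2.07e+01 -1.00e-01 -8.58e+01]
 [ 1.10e+02  2.06e+01 -2.00e-01 -6.27e+01]
 [ 1.20e+02  1.94e+01  1.00e-01 -5.80e+01]
 [ 1.30e+02  1.94e+01  1.00e-01 -5.31e+01]
 [ 1.40e+02  1.97e+01  1.00e-01 -4.80e+01]
 [ 1.50e+02  2.01e+01  0.00e+00 -4.28e+01]
 [ 1.90e+02  2.51e+01  2.00e-01 -1.98e+01]
 [ 2.00e+02  1.93e+01 -0.00e+00 -1.60e+01]
 [ 2.10e+02  1.93e+01 -0.00e+00 -1.03e+01]
 [ 2.20e+02  1.91e+01 -0.00e+00 -4.60e+00]
 [ 2.30e+02  2.24e+01 -1.00e-01  2.80e+00]
 [ 2.40e+02  1.27e+01  0.00e+00  4.10e+00]
 [ 2.50e+02  3.50e+00  1.00e-01  5.10e+00]
 [ 2.60e+02 -4.30e+00 -1.00e-01  6.20e+00]
 [ 2.70e+02 -1.21e+01 -0.00e+00  6.90e+00]
 [ 2.80e+02 -1.86e+01 -2.00e-01  7.90e+00]
 [ 2.90e+02 -2.49e+01  2.00e-01  8.70e+00]
 [ 3.00e+02 -2.98e+01 -0.00e+00  9.90e+00]
 [ 3.10e+02 -3.43e+01  0.00e+00  1.13e+01]
 [ 3.20e+02 -3.73e+01  1.00e-01  1.36e+01]]
```

View pics/w10.png

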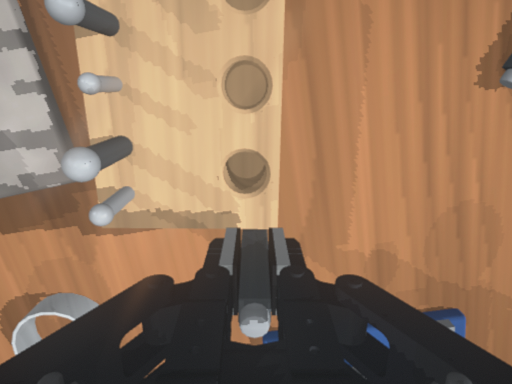

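It's nearly upright, at 7.5°, but it has slid toward the edge of the pads. I'll drop it into bore0 at (247,172) and regrip it squarely there.

```bash
python3 - <<'E'
from h import *
C,p,d=load("wrist","w10");z=np.load("pics/w10.npz")
g=cv2.cvtColor(p,cv2.COLOR_RGB2GRAY)
for uv in[(247,172),(246,84)]:
    X=plane(C,uv,45);print(X.round(1),((X-z["pos"])@z["rot"]).round(1))
E
```

```text
[[ 628.4 -171.6   45. ]] [[ 19.2  -2.3 -31.4]]
[[ 621.4 -214.6   45. ]] [[ 19.2  -2.5 -75. ]]
```

apply_moves(deltas=[5,-15,0,2,0,5,-40,0,2,0,5,-45,0,2,0])

```text
t: 11.32
ee_pos: [633.5, -139.0, 112.1]
ee_rot: [[0.004, -0.986, 0.165], [-0.003, 0.165, 0.986], [-1.0, -0.004, -0.003]]
ft_force: [1.4, -0.2, -1.6]
width: 12.8
```

```bash
python3 - <<'E'
from h import *
where();C,p,d=snap("wrist","w11");tilt(C,d,np.load("pics/w11.npz"),12);cv2.imwrite("pics/w11.png",p[...,::-1])
E
```

```text
pos [ 633.5 -139.   112.1] F [ 1.4 -0.2 -1.6] w 12.8 t 11.325
[[ 2.16e+02  3.76e+01  1.00e-01  7.00e-01]
 [ 2.28e+02  2.37e+01 -1.00e-01  2.20e+00]
 [ 2.40e+02  1.23e+01  0.00e+00  3.90e+00]
 [ 2.52e+02  1.60e+00  1.00e-01  5.20e+00]
 [ 2.64e+02 -7.70e+00 -0.00e+00  6.40e+00]
 [ 2.76e+02 -1.60e+01  0.00e+00  7.60e+00]
 [ 2.88e+02 -2.34e+01  1.00e-01  8.70e+00]
 [ 3.00e+02 -3.01e+01 -0.00e+00  9.70e+00]
 [ 3.12e+02 -3.53e+01  0.00e+00  1.14e+01]
 [ 3.24e+02 -3.74e+01  1.00e-01  1.54e+01]]
```

apply_moves(deltas=[5,0,-1.5,-20,0,5,0,-1.5,-39,0,5,0,-1.5,-39,0,5,15,-1.5,-39,0,5,25,-1.5,-40,0,5,35,-1.5,-41,0,5,42,-1.5,-41,0,5,42,-1.5,-41,0])

```text
t: 12.38
ee_pos: [627.5, -178.7, 66.6]
ee_rot: [[0.001, -0.986, 0.165], [-0.001, 0.165, 0.986], [-1.0, -0.001, -0.0]]
ft_force: [5.9, -2.4, -3.8]
width: 12.9
```

```bash
python3 - <<'E'
from h import *
where();C,p,d=snap("wrist","w12");tilt(C,d,np.load("pics/w12.npz"),12);cv2.imwrite("pics/w12.png",p[...,::-1])
E
```

```text
pos [ 627.5 -178.7   66.6] F [ 5.9 -2.4 -3.8] w 12.9 t 12.375
[[ 9.60e+01  3.40e+01  2.40e+00 -6.90e+01]
 [ 1.08e+02  2.14e+01  1.00e-01 -6.36e+01]
 [ 1.20e+02  2.18e+01  1.00e-01 -5.77e+01]
 [ 1.32e+02  2.18e+01  0.00e+00 -5.17e+01]
 [ 1.80e+02  2.70e+01 -1.00e-01 -2.49e+01]
 [ 1.92e+02  2.20e+01 -0.00e+00 -1.96e+01]
 [ 2.04e+02  2.16e+01 -0.00e+00 -1.29e+01]
 [ 2.16e+02  2.17e+01 -1.00e-01 -5.90e+00]
 [ 2.28e+02  2.34e+01 -1.00e-01  2.10e+00]
 [ 2.40e+02  1.21e+01  0.00e+00  3.80e+00]
 [ 2.52e+02  1.60e+00  1.00e-01  5.20e+00]
 [ 2.64e+02 -7.60e+00 -0.00e+00  6.50e+00]
 [ 2.76e+02 -1.60e+01 -2.00e-01  7.60e+00]
 [ 2.88e+02 -2.36e+01  1.00e-01  8.50e+00]
 [ 3.00e+02 -2.97e+01 -0.00e+00  1.01e+01]
 [ 3.12e+02 -3.50e+01  0.00e+00  1.17e+01]
 [ 3.24e+02 -3.73e+01  1.00e-01  1.54e+01]]
```

View pics/w12.png

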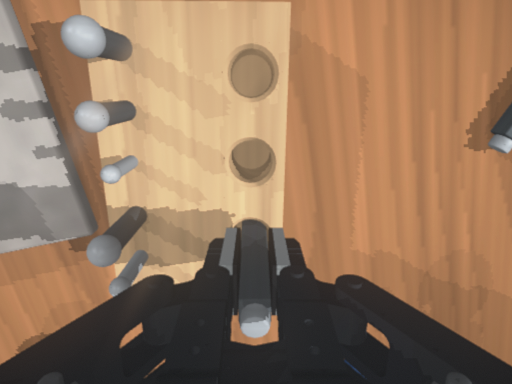

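The punch is in bore0, at (252,225). I release it, re-centre on it and look.

apply_moves(deltas=[5,3,0,0,0,32,3,0,0,0,32,3,0,0,0,32,3,0,0,0,32,5,0,6,0,32,6,0,12,0,32,6,0,12,0])

```text
t: 13.3
ee_pos: [628.5, -165.7, 61.1]
ee_rot: [[-0.0, -0.986, 0.164], [0.0, 0.164, 0.986], [-1.0, 0.001, 0.0]]
ft_force: [-1.0, 0.1, -0.5]
width: 32.1
```

```bash
python3 - <<'E'
from h import *
where();C,p,d=snap("wrist","w13");tilt(C,d,np.load("pics/w13.npz"),12);cv2.imwrite("pics/w13.png",p[...,::-1])
E
```

```text
pos [ 628.5 -165.7   61.1] F [-1.   0.1 -0.5] w 32.1 t 13.3
[[ 7.20e+01  1.69e+01 -1.00e-01 -8.03e+01]
 [ 8.40e+01  1.59e+01 -1.00e-01 -7.49e+01]
 [ 9.60e+01  1.62e+01 -1.00e-01 -6.95e+01]
 [ 1.08e+02  1.61e+01 -1.00e-01 -6.40e+01]
 [ 1.56e+02  2.89e+01  2.00e-01 -3.79e+01]
 [ 1.68e+02  1.60e+01  1.00e-01 -3.44e+01]
 [ 1.80e+02  1.60e+01  1.00e-01 -2.81e+01]
 [ 1.92e+02  1.61e+01  0.00e+00 -2.16e+01]
 [ 2.04e+02  2.57e+01 -1.00e-01 -1.14e+01]
 [ 2.16e+02  1.29e+01  0.00e+00 -9.50e+00]
 [ 2.28e+02  1.70e+00  1.00e-01 -7.80e+00]
 [ 2.40e+02 -8.40e+00 -0.00e+00 -6.40e+00]
 [ 2.52e+02 -1.71e+01  1.00e-01 -5.10e+00]
 [ 2.64e+02 -2.54e+01 -0.00e+00 -4.10e+00]
 [ 2.76e+02 -3.27e+01  1.00e-01 -3.20e+00]
 [ 2.88e+02 -3.65e+01 -1.00e-01 -4.00e-01]
 [ 3.00e+02 -3.89e+01  2.60e+00  3.20e+00]
 [ 3.12e+02 -3.96e+01 -1.20e+00  8.00e+00]]
```

It leans 8° in the loose bore. I grip it and push against the bore's south rim to straighten it in the pads.

apply_moves(deltas=[5,1,0,2,0,5,1,0,2,0,5,1,0,2,0,5,0,0,0,0,5,0,0,-3,0,5,0,0,-6,0,5,0,0,-9,0,5,0,0,-12,0,5,0,0,-12,0], grip_force=20)

```text
t: 14.48
ee_pos: [628.3, -177.0, 62.1]
ee_rot: [[0.004, -0.986, 0.164], [0.003, 0.164, 0.986], [-1.0, -0.003, 0.004]]
ft_force: [6.2, 4.1, 1.9]
width: 13.6
```

```bash
python3 - <<'E'
from h import *
where();C,p,d=snap("wrist","w14");tilt(C,d,np.load("pics/w14.npz"),12);cv2.imwrite("pics/w14.png",p[...,::-1])
E
```

```text
pos [ 628.3 -177.    62.1] F [6.2 4.1 1.9] w 13.6 t 14.475
[[ 9.60e+01  1.78e+01 -1.00e-01 -6.95e+01]
 [ 1.08e+02  1.67e+01 -1.00e-01 -6.39e+01]
 [ 1.20e+02  1.67e+01  1.00e-01 -5.82e+01]
 [ 1.32e+02  1.69e+01  1.00e-01 -5.24e+01]
 [ 1.80e+02  2.03e+01 -0.00e+00 -2.68e+01]
 [ 1.92e+02  1.71e+01  0.00e+00 -2.12e+01]
 [ 2.04e+02  1.70e+01  0.00e+00 -1.46e+01]
 [ 2.16e+02  1.72e+01  3.00e-01 -7.70e+00]
 [ 2.28e+02  1.24e+01  0.00e+00 -3.00e+00]
 [ 2.40e+02 -2.80e+00  2.00e-01 -3.60e+00]
 [ 2.52e+02 -1.53e+01 -2.00e-01 -4.10e+00]
 [ 2.64e+02 -2.59e+01 -0.00e+00 -4.40e+00]
 [ 2.76e+02 -3.30e+01  1.00e-01 -3.30e+00]]
```

Tilt is about 2° now. I grip harder, lift and carry it over the press's table, then look at the slots.

apply_moves(deltas=[5,0,0,0,0,5,-30,0,5,0,5,-80,0,5,0,5,-128,20,55,0,5,-128,40,110,-2,5,-128,60,165,-4,5,-128,80,220,-6,5,-128,100,275,-8,5,-128,113,316,-9.5,5,-128,113,316,-9.5], grip_force=50)

```text
t: 15.78
ee_pos: [564.9, 154.4, 188.6]
ee_rot: [[-0.003, -1.0, -0.005], [-0.0, -0.005, 1.0], [-1.0, 0.003, -0.0]]
ft_force: [0.0, -0.5, -1.7]
width: 13.3
```

```bash
python3 - <<'E'
from h import *
where();C,p,d=snap("wrist","w15");tilt(C,d,np.load("pics/w15.npz"),12);cv2.imwrite("pics/w15.png",p[...,::-1])
E
```

```text
pos [564.9 154.4 188.6] F [ 0.  -0.5 -1.7] w 13.3 t 15.775
[[ 2.16e+02  2.98e+01 -2.00e-01 -2.30e+00]
 [ 2.28e+02  1.19e+01 -0.00e+00 -3.00e+00]
 [ 2.40e+02 -2.90e+00 -1.00e-01 -3.50e+00]
 [ 2.52e+02 -1.54e+01 -0.00e+00 -3.90e+00]
 [ 2.64e+02 -2.60e+01 -1.00e-01 -4.30e+00]
 [ 2.76e+02 -3.33e+01 -0.00e+00 -3.30e+00]
 [ 2.88e+02 -3.93e+01 -2.30e+00 -2.10e+00]
 [ 3.24e+02  3.57e+01  2.00e-01  7.75e+01]]
```

View pics/w15.png

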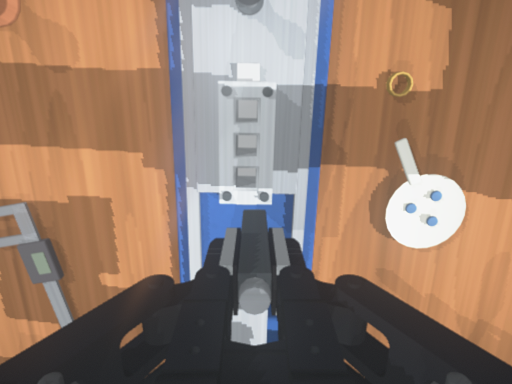

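The wrist view shows the guide block with its three slots at (247,110), (247,144) and (247,177). I measure its outline from the depth to get centre and yaw.

```bash
python3 - <<'E'
from h import *
C,p,d=load("wrist","w15");z=np.load("pics/w15.npz");W=cloud(C,d)
m=((abs(W[...,2]-76)<8)).astype(np.uint8);m[:60]=0;m[206:]=0;m[:,:200]=0;m[:,300:]=0
n,l,s,c=cv2.connectedComponentsWithStats(m);i=1+s[1:,4].argmax()
cnt,_=cv2.findContours((l==i).astype(np.uint8),cv2.RETR_EXTERNAL,cv2.CHAIN_APPROX_NONE)
print("top z",np.median(W[l==i][:,2]))
r=cv2.minAreaRect(plane(C,cnt[0][:,0],76)[:,:2].astype(np.float32));print("rect",r)
g=cv2.cvtColor(p,cv2.COLOR_RGB2GRAY).astype(int)
for y0,x0 in[(110,247),(144,247),(177,247)]:
    a=g[y0-16:y0+17,x0-16:x0+17];
    k=((a<np.median(g[l==i])-25)).astype(np.uint8)
    k[:4]=0;n2,l2,s2,c2=cv2.connectedComponentsWithStats(k);j=l2[16,16] or 1+s2[1:,4].argmax()
    b=s2[j];print("slot px",b, "centre",b[0]+b[2]/2-.5+x0-16,b[1]+b[3]/2-.5+y0-16)
    X=plane(C,(b[0]+b[2]/2-.5+x0-16,b[1]+b[3]/2-.5+y0-16),76);print(X.round(1),((X-z["pos"])@z["rot"]).round(1))
# rails edges yaw: blue mask left/right
hsv=cv2.cvtColor(p,cv2.COLOR_RGB2HSV);bl=((hsv[...,0]>105)&(hsv[...,0]<125)&(hsv[...,1]>120))
L=[];R=[]
for v in range(5,200,5):
    u=np.flatnonzero(bl[v,140:360])+140
    if len(u):L.append((u[0],v));R.append((u[-1],v))
for E in(L,R):
    X=plane(C,E,12)[:,:2];f=np.polyfit(X[:,1],X[:,0],1);res=X[:,0]-np.polyval(f,X[:,1]);k=abs(res)<3;f=np.polyfit(X[k,1],X[k,0],1);print("rail dx/dy",f,"deg",np.degrees(f[0]),k.sum())
E
```

```text
top z 75.87836199966961
rect ((569.6660766601562, 126.02470397949219), (97.92581176757812, 43.991188049316406), 89.05416870117188)
slot px [  4   6  23  23 165] centre 246.0 111.0
[[569.9  98.8  76. ]] [[112.6  -5.1 -55.6]]
slot px [  3   5  25  24 300] centre 246.0 144.5
[[570.  124.9  76. ]] [[112.6  -5.3 -29.5]]
slot px [  3   5  22  21 301] centre 244.5 176.0
[[571.3 150.9  76. ]] [[112.6  -6.7  -3.5]]
rail dx/dy [6.45846893e-03 5.04925423e+02] deg 0.3700430119874252 7
rail dx/dy [2.10335294e-02 4.94837373e+02] deg 1.2051324629117237 39
```

The guide outline is 97.9 x 44.0 mm at 75.9 mm height, yaw about -0.95°, so it fits the description. The middle slot is at (569.7, 126.0). I insert punch B into slot1.

apply_moves(deltas=[5,0,-4.7,-33.4,1.2,5,30,-4.7,-33.4,1.2,5,50,-4.7,-33.4,1.2,5,55,-4.7,-33.4,1.2,5,60,-4.7,-33.4,1.2,5,66,-4.7,-33.4,1.2,5,70,-4.7,-33.4,1.2,5,70,-4.7,-33.4,1.2])

```text
t: 16.82
ee_pos: [571.8, 118.6, 119.2]
ee_rot: [[-0.0, -1.0, 0.02], [0.0, 0.02, 1.0], [-1.0, 0.0, 0.0]]
ft_force: [-0.3, 0.2, -1.2]
width: 13.1
```

```bash
python3 - <<'E'
from h import *
where();C,p,d=snap("wrist","w16");tilt(C,d,np.load("pics/w16.npz"),8);cv2.imwrite("pics/w16.png",p[...,::-1]);where()
E
```

```text
pos [571.8 118.6 119.2] F [-0.3  0.2 -1.2] w 13.1 t 16.825
[[ 2.12e+02  3.69e+01  0.00e+00 -2.00e+00]
 [ 2.20e+02  2.35e+01 -1.00e-01 -2.50e+00]
 [ 2.28e+02  1.19e+01 -0.00e+00 -3.00e+00]
 [ 2.36e+02  1.70e+00  1.00e-01 -3.30e+00]
 [ 2.44e+02 -7.30e+00 -1.00e-01 -3.70e+00]
 [ 2.52e+02 -1.56e+01  0.00e+00 -4.00e+00]
 [ 2.60e+02 -2.25e+01  1.00e-01 -4.10e+00]
 [ 2.68e+02 -2.94e+01 -0.00e+00 -4.50e+00]
 [ 2.76e+02 -3.34e+01 -0.00e+00 -3.40e+00]
 [ 2.84e+02 -3.85e+01  1.00e-01 -3.30e+00]]
pos [571.9 118.6 119.4] F [-0.4 -0.3 -2. ] w 13.3 t 16.875
```

```bash
cat >> h.py <<'E'
def guide(tag,zt=76):
    C,p,d=load("wrist",tag);z=np.load(f"pics/{tag}.npz");W=cloud(C,d);T=(W-z["pos"])@z["rot"]
    m=(abs(W[...,2]-zt)<5)&(abs(T[...,1])<40)
    for v in range(60,215,15):
        u=np.flatnonzero(m[v])
        if len(u)>20:
            a=(plane(C,[(u[0]-.5,v),(u[-1]+.5,v)],zt)-z["pos"])@z["rot"];print(v,"y",a[:,1].round(1),"mid",a[:,1].mean().round(1),"z",a[0,2].round(1))
    u=int(proj(C,z["pos"]+z["rot"]@np.array([z["pos"][2]-zt,-16,-40.]))[0,0])
    v=np.flatnonzero(m[:230,u]);print("col",u,"z ends",((plane(C,[(u,v[0]-.5),(u,v[-1]+.5)],zt)-z["pos"])@z["rot"])[:,2].round(1))
E
python3 -c "
from h import *
guide('w16')"
```

```text
150 y [-20.1  24.2] mid 2.1 z -38.2
165 y [-19.8  24. ] mid 2.1 z -29.3
180 y [-20.1  24.3] mid 2.1 z -20.0
195 y [-19.8  24. ] mid 2.1 z -10.5
210 y [-19.5  24.3] mid 2.4 z -0.8
col 224 z ends [-42.   12.3]
```

Relative to the guide, the punch sits 2.1 mm off in tool y and about 2.4 mm off in z. I correct that and lower to the floor.

apply_moves(deltas=[5,0,2.1,2.3,0,5,4,2.1,2.3,0,5,9,2.1,2.3,0,5,15,2.1,2.3,0,5,21,2.1,2.3,0,5,27,2.1,2.3,0,5,31,2.1,2.3,0,5,31,2.1,2.3,0])

```text
t: 17.88
ee_pos: [569.7, 120.8, 87.9]
ee_rot: [[-0.001, -1.0, 0.021], [0.0, 0.021, 1.0], [-1.0, 0.001, 0.0]]
ft_force: [-0.3, -0.2, -2.0]
width: 13.1
```

```bash
python3 - <<'E'
from h import *
where();C,p,d=snap("wrist","w17");tilt(C,d,np.load("pics/w17.npz"),12);guide("w17")
E
```

```text
pos [569.7 120.8  87.9] F [-0.3 -0.2 -2. ] w 13.1 t 17.875
[[ 1.44e+02  3.15e+01  1.00e-01 -4.38e+01]
 [ 1.56e+02  1.16e+01  0.00e+00 -4.13e+01]
 [ 1.68e+02  1.20e+01  0.00e+00 -3.52e+01]
 [ 2.04e+02  2.05e+01  2.00e-01 -1.31e+01]
 [ 2.16e+02  1.18e+01 -0.00e+00 -9.80e+00]
 [ 2.28e+02  1.21e+01 -0.00e+00 -2.90e+00]
 [ 2.40e+02 -3.00e+00 -1.00e-01 -3.60e+00]
 [ 2.52e+02 -1.51e+01 -0.00e+00 -3.70e+00]
 [ 2.64e+02 -2.60e+01 -1.00e-01 -4.20e+00]
 [ 2.76e+02 -3.32e+01 -0.00e+00 -3.20e+00]
 [ 2.88e+02 -3.89e+01 -2.70e+00 -1.80e+00]]
150 y [-21.8  21.9] mid 0.1 z -44.2
165 y [-22.1  22.2] mid 0.0 z -36.7
180 y [-21.9  22. ] mid 0.0 z -29.0
195 y [-21.7  22.2] mid 0.3 z -21.1
210 y [-22.1  22. ] mid -0.0 z -13.0
col 218 z ends [-44.4  -2.1]
```

It slid in with no force and is centred. I lower the last 2 mm, release and back off toward punch A.

apply_moves(deltas=[5,2,0,0,0,32,2,0,0,0,32,2,0,0,0,32,2,0,0,0,32,-30,0,0,0,32,-80,0,0,0,32,-80,0,10,0,32,-80,0,10,0])

```text
t: 18.92
ee_pos: [570.1, 131.4, 168.3]
ee_rot: [[0.0, -1.0, 0.02], [0.0, 0.02, 1.0], [-1.0, -0.0, 0.0]]
ft_force: [-0.3, -0.6, -1.4]
width: 32.6
```

```bash
python3 - <<'E'
from h import *
where();C,p,d=snap("wrist","w18")
W=cloud(C,d);m=(W[...,2]>100)&(W[...,2]<132)&(abs(W[...,0]-570)<25)&(abs(W[...,1]-126)<30)
m[250:]=0
h=W[m];print("head pts",m.sum(),h[:,2].max() if m.any() else None,np.median(h[h[:,2]>120],0) if m.any() else None)
cv2.imwrite("pics/w18.png",p[...,::-1])
C,p,d=snap("scene","sc2");W=cloud(C,d)
m=(W[...,2]>95)&(W[...,2]<135)&(abs(W[...,0]-570)<25)&(abs(W[...,1]-126)<25)
h=W[m];print("scene: n",m.sum(),h[:,2].max() if m.any() else "", h.mean(0) if m.any() else "")
E
```

```text
pos [570.1 131.4 168.3] F [-0.3 -0.6 -1.4] w 32.6 t 18.925
head pts 629 126.84091329854763 [568.32849084 125.75079507 124.64723168]
scene: n 72 127.73838435421283 [572.46588735 128.05924023 112.94509614]
```

B stands in slot1: head top at 124.6 mm, 1.4 mm off centre. Next I fetch punch A.

apply_moves(deltas=[50,0,17,-53,5,50,0,34,-106,10,50,0,51,-160,16,50,0,68,-214,22,50,0,85,-268,28,50,0,100,-315,34,50,10,108,-340,37,50,10,108,-340,37])

```text
t: 20.02
ee_pos: [453.1, -207.7, 156.4]
ee_rot: [[-0.003, -0.784, 0.621], [0.002, 0.621, 0.784], [-1.0, 0.004, -0.001]]
ft_force: [0.6, 0.6, 0.5]
width: 50.1
```

```bash
cat >> h.py <<'E'
def punches(tag):
    C,p,d=load("wrist",tag);z=np.load(f"pics/{tag}.npz");W=cloud(C,d);hsv=cv2.cvtColor(p,cv2.COLOR_RGB2HSV)
    m=((hsv[...,1]<90)&(W[...,2]>5)&(W[...,2]<25)).astype(np.uint8);m[300:]=0
    n,l,st,c=cv2.connectedComponentsWithStats(m)
    for i in range(1,n):
        if st[i,4]>300:
            r=cv2.minAreaRect(np.argwhere(l==i)[:,::-1].astype(np.float32));b=cv2.boxPoints(r)
            if np.linalg.norm(b[0]-b[1])<np.linalg.norm(b[1]-b[2]):b=np.roll(b,-1,0)
            e=plane(C,[(b[0]+b[3])/2,(b[1]+b[2])/2],10);e=e[np.argsort(e[:,1])]
            v=e[1]-e[0];L=np.linalg.norm(v);g=e[0]+v/L*68
            print(c[i].round(),st[i,4],"lo/hi y ends",e[:,:2].round(1).tolist(),"L",L.round(1),"angle",np.degrees(np.arctan2(v[1],v[0])).round(1),"grip@68 in tool",((g-z["pos"])@z["rot"]).round(1))
E
python3 - <<'E'
from h import *
where();C,p,d=snap("wrist","w19");R=np.array(read_state()["ee_rot"]);print("tool z angle",np.degrees(np.arctan2(R[1,2],R[0,2])).round(1))
cv2.imwrite("pics/w19.png",p[...,::-1]);punches("w19")
E
```

```text
pos [ 453.1 -207.7  156.4] F [0.6 0.6 0.5] w 50.1 t 20.025
tool z angle 51.7
[251. 147.] 1461 lo/hi y ends [[413.8, -259.8], [468.8, -188.8]] L 89.8 angle 52.3 grip@68 in tool [146.4  -1.4   2.9]
```

A hasn't moved: 89.8 mm long, angle 52.3°. I grasp it.

apply_moves(deltas=[40,50,-1.4,3,-0.6,40,100,-1.4,3,-0.6,40,135,-1.4,3,-0.6,40,150,-1.4,3,-0.6,40,153,-1.4,3,-0.6,5,153,-1.4,3,-0.6,5,153,-1.4,3,-0.6,5,153,-1.4,3,-0.6,5,120,-1.4,3,-0.6,5,53,-1.4,3,-0.6], grip_force=20)

```text
t: 21.32
ee_pos: [455.6, -204.0, 99.7]
ee_rot: [[-0.005, -0.792, 0.61], [0.003, 0.61, 0.792], [-1.0, 0.006, -0.001]]
ft_force: [0.6, -0.2, -1.4]
width: 13.6
```

```bash
python3 - <<'E'
from h import *
where();C,p,d=snap("wrist","w20");tilt(C,d,np.load("pics/w20.npz"),20);where()
s=read_state();R=np.array(s["ee_rot"]);t=np.array([603.0,-305.5,62])
print((R.T@(t-np.array(s["ee_pos"]))).round(1),np.degrees(np.arctan2(R[1,2],R[0,2])).round(1))
E
```

```text
pos [ 455.6 -204.    99.7] F [ 0.6 -0.2 -1.4] w 13.6 t 21.325
[[ 1.00e+02 -4.70e+00  8.00e-01 -6.92e+01]
 [ 1.20e+02 -6.70e+00  1.00e-01 -6.12e+01]
 [ 1.40e+02 -7.30e+00  1.00e-01 -5.30e+01]
 [ 1.60e+02 -7.40e+00  1.00e-01 -4.44e+01]
 [ 1.80e+02 -6.90e+00 -2.00e-01 -3.54e+01]
 [ 2.00e+02 -7.20e+00  1.00e-01 -2.62e+01]
 [ 2.20e+02 -7.50e+00  0.00e+00 -1.67e+01]
 [ 2.40e+02 -7.20e+00 -0.00e+00 -6.50e+00]
 [ 2.60e+02 -7.10e+00 -0.00e+00  3.90e+00]
 [ 2.80e+02 -5.90e+00  2.00e-01  1.56e+01]]
pos [ 460.8 -207.1  109.3] F [ 0.9 -0.7  4.6] w 13.0 t 21.375
[  48.7 -172.4    8.7] 52.4
```

The grip is 4 mm too high on the shank. I set it down again and regrip lower.

apply_moves(deltas=[5,50,0,0,0,5,90,0,0,0,5,99,0,0,0,40,100,0,0,0,40,100,0,0,0,40,104,0,0,0,40,104,0,0,0,5,104,0,0,0,5,104,0,0,0,5,104,0,0,0])

```text
t: 22.62
ee_pos: [460.8, -206.7, 0.3]
ee_rot: [[0.006, -0.793, 0.61], [-0.003, 0.61, 0.793], [-1.0, -0.006, 0.001]]
ft_force: [-4.4, 3.4, 25.9]
width: 13.7
```

```bash
python3 - <<'E'
from h import *
where();C,p,d=snap("wrist","w21");tilt(C,d,np.load("pics/w21.npz"),25);where()
E
```

```text
pos [ 4.608e+02 -2.067e+02  3.000e-01] F [-4.4  3.4 25.9] w 13.7 t 22.625
[[ 6.00e+01  3.00e-01  1.00e-01 -8.50e+01]
 [ 8.50e+01  2.00e-01  1.00e-01 -7.51e+01]
 [ 1.10e+02 -1.31e+01  0.00e+00 -6.57e+01]
 [ 1.35e+02 -1.37e+01  0.00e+00 -5.60e+01]
 [ 1.60e+02 -1.39e+01 -0.00e+00 -4.59e+01]
 [ 1.85e+02 -1.37e+01  1.00e-01 -3.51e+01]
 [ 2.10e+02 -1.38e+01  1.00e-01 -2.40e+01]
 [ 2.35e+02 -1.36e+01 -1.00e-01 -1.22e+01]
 [ 2.60e+02 -1.37e+01 -2.00e-01  2.00e-01]
 [ 2.85e+02 -1.22e+01 -0.00e+00  1.41e+01]
 [ 3.10e+02  4.00e-01 -2.00e-01  3.79e+01]]
pos [ 4.608e+02 -2.067e+02  3.000e-01] F [-3.8  3.9 25.7] w 13.8 t 22.675
```

apply_moves(deltas=[5,-40,0,0,0,5,-100,0,0,0,5,-105,-40,3,-6,5,-105,-90,6,-13,5,-105,-135,9,-21,5,-105,-174.5,11.5,-28,5,-105,-174.5,11.5,-28,5,-75,-174.5,11.5,-28,5,-61,-174.5,11.5,-28,5,-61,-174.5,11.5,-28])

```text
t: 23.92
ee_pos: [601.3, -301.3, 56.1]
ee_rot: [[-0.004, -0.986, 0.167], [0.003, 0.167, 0.986], [-1.0, 0.004, 0.002]]
ft_force: [0.9, -0.0, -0.8]
width: 13.3
```

```bash
cat >> h.py <<'E'
def edge(tag,zt=45):
    "block top's near/far edge in the tool frame, at two columns clear of the punch"
    C,p,d=load("wrist",tag);z=np.load(f"pics/{tag}.npz");W=cloud(C,d)
    for u in(170,195,215,235,275,290):
        v=np.flatnonzero(abs(W[:300,u,2]-zt)<3)
        if len(v)>3:
            a=(plane(C,[(u,v[0]-.5),(u,v[-1]+.5)],zt)-z["pos"])@z["rot"];print("edge col",u,v[[0,-1]],"tool z",a[:,2].round(1),"tool y",a[:,1].round(1))
E
python3 - <<'E'
from h import *
where();C,p,d=snap("wrist","w22");tilt(C,d,np.load("pics/w22.npz"),30);edge("w22")
E
```

```text
pos [ 601.3 -301.3   56.1] F [ 0.9 -0.  -0.8] w 13.3 t 23.925
[[ 1.20e+02 -1.35e+01  0.00e+00 -6.12e+01]
 [ 1.50e+02 -1.38e+01 -0.00e+00 -4.93e+01]
 [ 1.80e+02 -1.35e+01 -1.00e-01 -3.66e+01]
 [ 2.10e+02 -1.35e+01  1.00e-01 -2.32e+01]
 [ 2.40e+02 -1.33e+01 -2.00e-01 -8.90e+00]
 [ 2.70e+02 -1.37e+01  0.00e+00  5.90e+00]
 [ 3.00e+02  3.08e+01  0.00e+00  5.49e+01]]
edge col 170 [255 275] tool z [11.8 24.6] tool y [-43.4 -44.4]
edge col 195 [255 273] tool z [11.8 23.4] tool y [-30.1 -30.7]
```

apply_moves(deltas=[5,0,0,-4,0,5,8,0,-4,0,5,12,0,-4,0,5,16,0,-4,0,5,19,0,-4,0,5,22,0,-4,0,5,25,0,-4,0,5,27,0,-4,0,5,27,0,-4,0])

```text
t: 25.1
ee_pos: [602.5, -306.5, 30.6]
ee_rot: [[-0.0, -0.986, 0.166], [0.0, 0.166, 0.986], [-1.0, 0.0, 0.0]]
ft_force: [-0.1, 0.9, -1.5]
width: 13.4
```

```bash
python3 - <<'E'
from h import *
where();C,p,d=snap("wrist","w23");tilt(C,d,np.load("pics/w23.npz"),25)
E
```

```text
pos [ 602.5 -306.5   30.6] F [-0.1  0.9 -1.5] w 13.4 t 25.1
[[ 6.00e+01  3.05e+01 -2.00e-01 -8.66e+01]
 [ 8.50e+01  3.04e+01 -2.00e-01 -7.46e+01]
 [ 1.10e+02 -1.29e+01  0.00e+00 -6.50e+01]
 [ 1.35e+02 -1.36e+01 -0.00e+00 -5.53e+01]
 [ 1.60e+02 -1.36e+01 -0.00e+00 -4.51e+01]
 [ 1.85e+02 -1.34e+01  1.00e-01 -3.43e+01]
 [ 2.10e+02 -1.36e+01  1.00e-01 -2.32e+01]
 [ 2.35e+02 -1.36e+01 -2.00e-01 -1.15e+01]
 [ 2.60e+02 -1.37e+01  0.00e+00  8.00e-01]
 [ 2.85e+02 -1.22e+01 -2.00e-01  1.48e+01]
 [ 3.10e+02 -1.44e+01 -0.00e+00  2.69e+01]]
```

The head end missed the edge because the grip is too near the head. I set it down here and regrip about 9 mm nearer the nose.

apply_moves(deltas=[5,10,0,-3,0,5,20,0,-3,0,5,28,0,-3,0,5,28,0,-3,0,40,28,0,-3,0,40,28,0,-3,0,40,28,0,-12,0,40,29,0,-12,0,40,29,0,-12,0])

```text
t: 26.28
ee_pos: [600.6, -318.6, 1.7]
ee_rot: [[-0.0, -0.986, 0.167], [0.0, 0.167, 0.986], [-1.0, 0.0, 0.0]]
ft_force: [0.4, -0.2, -0.1]
width: 40.3
```

```bash
python3 - <<'E'
from h import *
where();C,p,d=snap("wrist","w24");tilt(C,d,np.load("pics/w24.npz"),15);punches("w24")
E
```

```text
pos [ 600.6 -318.6    1.7] F [ 0.4 -0.2 -0.1] w 40.3 t 26.275
[[ 6.00e+01  1.90e+00  1.00e-01 -8.44e+01]
 [ 7.50e+01  1.90e+00  1.00e-01 -7.85e+01]
 [ 9.00e+01  1.80e+00  1.00e-01 -7.24e+01]
 [ 1.05e+02  1.70e+00  1.00e-01 -6.61e+01]
 [ 1.20e+02 -1.00e+01  2.00e-01 -6.08e+01]
 [ 1.35e+02 -1.23e+01 -0.00e+00 -5.51e+01]
 [ 1.50e+02 -1.20e+01 -0.00e+00 -4.89e+01]
 [ 1.65e+02 -1.23e+01  1.00e-01 -4.27e+01]
 [ 1.80e+02 -1.25e+01  1.00e-01 -3.63e+01]
 [ 1.95e+02 -1.22e+01  1.00e-01 -2.95e+01]
 [ 2.10e+02 -1.22e+01  1.00e-01 -2.27e+01]
 [ 2.25e+02 -1.19e+01 -2.00e-01 -1.55e+01]
 [ 2.40e+02 -1.23e+01 -2.00e-01 -8.40e+00]
 [ 2.55e+02 -1.21e+01  0.00e+00 -8.00e-01]
 [ 2.70e+02 -1.21e+01  0.00e+00  6.90e+00]
 [ 2.85e+02 -1.23e+01 -0.00e+00  1.47e+01]
 [ 3.00e+02 -1.08e+01  2.00e-01  2.41e+01]
 [ 3.15e+02 -1.23e+01 -1.00e-01  3.14e+01]]
[256. 207.] 5648 lo/hi y ends [[588.3, -379.3], [602.7, -293.3]] L 87.2 angle 80.5 grip@68 in tool [-8.3  2.1  6.1]
[200. 247.] 706 lo/hi y ends [[628.8, -331.3], [615.4, -312.6]] L 23.0 angle 125.6 grip@68 in tool [-8.3 18.3 40.2]
[308. 248.] 726 lo/hi y ends [[567.5, -320.9], [586.2, -305.7]] L 24.2 angle 39.2 grip@68 in tool [ -8.3 -12.6  43.3]
```

apply_moves(deltas=[5,0,0,0,0,5,0,0,0,0,5,0,0,0,0,5,-40,0,0,0,5,-60,0,8,0,5,-60,0,15,0,5,-60,0,15,0,5,-46,0,15,0,5,-41,0,15,0,5,-36,0,15,0])

```text
t: 27.58
ee_pos: [603.0, -305.5, 38.5]
ee_rot: [[0.0, -0.986, 0.167], [-0.003, 0.167, 0.986], [-1.0, -0.001, -0.003]]
ft_force: [-4.6, -3.8, 12.0]
width: 13.5
```

apply_moves(deltas=[5,3,0,0,0,5,6,0,0,0,5,9,0,0,0,5,11,0,0,0,5,11,0,0,0])

```text
t: 28.2
ee_pos: [603.3, -306.4, 28.9]
ee_rot: [[0.001, -0.986, 0.168], [-0.005, 0.168, 0.986], [-1.0, -0.002, -0.004]]
ft_force: [-4.6, -3.9, 14.2]
width: 13.1
```

```bash
python3 - <<'E'
from h import *
where();C,p,d=snap("wrist","w25");tilt(C,d,np.load("pics/w25.npz"),20)
E
```

```text
pos [ 603.3 -306.4   28.9] F [-4.6 -3.9 14.2] w 13.1 t 28.2
[[ 6.00e+01  2.93e+01  1.00e-01 -8.65e+01]
 [ 8.00e+01  2.96e+01  0.00e+00 -7.70e+01]
 [ 1.00e+02  2.92e+01  0.00e+00 -6.72e+01]
 [ 1.20e+02  2.93e+01 -0.00e+00 -5.70e+01]
 [ 1.40e+02  1.92e+01  3.00e-01 -4.81e+01]
 [ 1.60e+02  1.05e+01 -1.00e-01 -3.97e+01]
 [ 1.80e+02  4.00e+00 -0.00e+00 -3.15e+01]
 [ 2.00e+02 -1.80e+00 -0.00e+00 -2.35e+01]
 [ 2.20e+02 -7.20e+00  0.00e+00 -1.58e+01]
 [ 2.40e+02 -1.26e+01 -2.00e-01 -8.60e+00]
 [ 2.60e+02 -1.74e+01 -4.00e-01 -1.30e+00]
 [ 2.80e+02 -2.26e+01  1.00e-01  5.30e+00]
 [ 3.00e+02 -2.75e+01  1.00e-01  1.17e+01]
 [ 3.20e+02 -3.09e+01  2.00e-01  1.89e+01]]
```

Tilt is 36° this time. I travel to the north wall and swing it upright.

apply_moves(deltas=[5,-40,0,-1,0,5,-85,0,10,0,5,-85,0,70,0,5,-85,0,130,0,5,-85,0,190,0,5,-85,0,227,0,5,-45,0,227,0,5,-6,0,227,0,5,-4,0,227,0,5,-4,0,227,0])

```text
t: 29.5
ee_pos: [640.5, -79.9, 30.6]
ee_rot: [[-0.001, -0.986, 0.167], [0.001, 0.167, 0.986], [-1.0, 0.001, 0.0]]
ft_force: [0.5, -0.3, -1.2]
width: 13.4
```

```bash
python3 - <<'E'
from h import *
where();C,p,d=snap("wrist","w26");tilt(C,d,np.load("pics/w26.npz"),15);edge("w26")
E
```

```text
pos [640.5 -79.9  30.6] F [ 0.5 -0.3 -1.2] w 13.4 t 29.5
[[ 6.00e+01  1.88e+01  2.00e-01 -8.57e+01]
 [ 7.50e+01 -1.41e+01 -1.00e-01 -7.80e+01]
 [ 9.00e+01 -1.42e+01 -3.00e-01 -7.25e+01]
 [ 1.05e+02 -1.42e+01  0.00e+00 -6.70e+01]
 [ 1.20e+02 -1.43e+01  0.00e+00 -6.12e+01]
 [ 1.35e+02  1.45e+01  4.00e-01 -5.13e+01]
 [ 1.50e+02  9.20e+00 -1.00e-01 -4.49e+01]
 [ 1.65e+02  4.80e+00 -1.00e-01 -3.86e+01]
 [ 1.80e+02  8.00e-01 -0.00e+00 -3.24e+01]
 [ 1.95e+02 -2.50e+00 -0.00e+00 -2.62e+01]
 [ 2.10e+02 -6.50e+00  0.00e+00 -2.04e+01]
 [ 2.25e+02 -1.00e+01  0.00e+00 -1.46e+01]
 [ 2.40e+02 -1.31e+01  1.00e-01 -8.80e+00]
 [ 2.55e+02 -1.67e+01 -1.00e-01 -3.40e+00]
 [ 2.70e+02 -2.01e+01  1.00e-01  2.00e+00]
 [ 2.85e+02 -2.31e+01  1.00e-01  7.40e+00]
 [ 3.00e+02 -2.66e+01  1.00e-01  1.24e+01]
 [ 3.15e+02 -2.83e+01  1.00e-01  1.85e+01]]
edge col 170 [  0 121] tool z [-103.2  -60.7] tool y [-28.3 -31.6]
edge col 195 [  0 121] tool z [-103.2  -60.7] tool y [-19.5 -21.8]
edge col 215 [  0 249] tool z [-103.2   -4.8] tool y [-12.4 -15.9]
edge col 235 [  0 241] tool z [-103.2   -8.7] tool y [-5.3 -7. ]
edge col 275 [  0 239] tool z [-103.2   -9.7] tool y [ 8.8 10.6]
edge col 290 [243 248] tool z [-8.2 -5.3] tool y [17.2 17.3]
```

apply_moves(deltas=[5,0,0,-7,0,5,-3,0,-12,0,5,-8,0,-17,0,5,-12,0,-22,0,5,-16,0,-28,0,5,-19,0,-35,0,5,-21,0,-43,0,5,-22,0,-50,0,5,-22,0,-54,0,5,-22,0,-54,0])

```text
t: 30.8
ee_pos: [633.5, -131.8, 54.8]
ee_rot: [[0.004, -0.986, 0.166], [0.004, 0.166, 0.986], [-1.0, -0.004, 0.005]]
ft_force: [0.9, 5.8, 1.7]
width: 13.4
```

```bash
python3 - <<'E'
from h import *
where();C,p,d=snap("wrist","w27");tilt(C,d,np.load("pics/w27.npz"),10)
E
```

```text
pos [ 633.5 -131.8   54.8] F [0.9 5.8 1.7] w 13.4 t 30.8
[[ 9.00e+01  1.80e+01  4.00e-01 -7.22e+01]
 [ 1.00e+02  9.50e+00  2.00e-01 -6.79e+01]
 [ 1.10e+02  9.70e+00 -0.00e+00 -6.35e+01]
 [ 1.20e+02  9.40e+00 -0.00e+00 -5.89e+01]
 [ 1.30e+02  9.60e+00 -1.00e-01 -5.43e+01]
 [ 1.70e+02  3.55e+01 -1.00e-01 -2.84e+01]
 [ 1.80e+02  1.46e+01  1.00e-01 -2.85e+01]
 [ 1.90e+02  9.90e+00  1.00e-01 -2.47e+01]
 [ 2.00e+02  9.50e+00  1.00e-01 -1.95e+01]
 [ 2.10e+02  9.60e+00  1.00e-01 -1.41e+01]
 [ 2.20e+02  1.00e+01  1.00e-01 -8.50e+00]
 [ 2.30e+02  1.15e+01  0.00e+00 -2.20e+00]
 [ 2.40e+02  3.80e+00  1.00e-01 -3.00e-01]
 [ 2.50e+02 -3.20e+00 -1.00e-01  1.50e+00]
 [ 2.60e+02 -9.30e+00 -0.00e+00  3.40e+00]
 [ 2.70e+02 -1.54e+01 -2.00e-01  4.80e+00]
 [ 2.80e+02 -2.12e+01  1.00e-01  6.20e+00]
 [ 2.90e+02 -2.62e+01 -0.00e+00  7.70e+00]
 [ 3.00e+02 -3.13e+01  0.00e+00  8.90e+00]
 [ 3.10e+02 -3.54e+01  0.00e+00  1.04e+01]
 [ 3.20e+02 -3.87e+01  3.00e-01  1.24e+01]]
```

apply_moves(deltas=[5,0,0,-4,0,5,0,0,-8,0,5,0,0,-11,0,5,0,0,-11,0,5,-10,0,-6,0,5,-35,0,-4,0,5,-56,0,-4,0,5,-56,0,-4,0])

```text
t: 31.85
ee_pos: [633.3, -138.1, 112.0]
ee_rot: [[0.005, -0.986, 0.167], [-0.002, 0.167, 0.986], [-1.0, -0.006, -0.002]]
ft_force: [-0.4, 0.2, -1.7]
width: 13.4
```

```bash
python3 - <<'E'
from h import *
where();C,p,d=snap("wrist","w28");tilt(C,d,np.load("pics/w28.npz"),12);where();cv2.imwrite("pics/w28.png",p[...,::-1])
z=np.load("pics/w28.npz")
X=np.array([628.4,-171.6,45]);print("bore0 in tool",((X-z["pos"])@z["rot"]).round(1))
W=cloud(C,d);T=(W-z["pos"])@z["rot"]
# bore0 by depth: pixels below the top, within the block
m=((W[...,2]<38)&(abs(W[...,0]-628)<16)&(abs(W[...,1]+171)<16)&(d>0));
hsv=cv2.cvtColor(p,cv2.COLOR_RGB2HSV)
uv=proj(C,X)[0];print("px",uv)
u,v=uv.astype(int);g=hsv[...,2][v-25:v+26,u-25:u+26];k=(g<140).astype(np.uint8);n,l,s,c=cv2.connectedComponentsWithStats(k);print(s[1:],c[1:].round())
E
```

```text
pos [ 633.3 -138.1  112. ] F [-0.4  0.2 -1.7] w 13.4 t 31.85
[[ 2.28e+02  2.51e+01 -1.00e-01  2.90e+00]
 [ 2.40e+02  1.25e+01 -3.00e-01  4.00e+00]
 [ 2.52e+02  1.20e+00  1.00e-01  5.00e+00]
 [ 2.64e+02 -8.20e+00 -0.00e+00  6.10e+00]
 [ 2.76e+02 -1.73e+01 -2.00e-01  6.70e+00]
 [ 2.88e+02 -2.49e+01  1.00e-01  7.70e+00]
 [ 3.00e+02 -3.21e+01  0.00e+00  8.20e+00]
 [ 3.12e+02 -3.84e+01 -1.00e-01  9.00e+00]]
pos [ 632.3 -137.7  110.3] F [ 0.9  0.2 -1.4] w 13.5 t 31.9
bore0 in tool [ 67.   -0.4 -33.7]
px [251.5083728  150.33139505]
[[  9  19  32  23 212]] [[24. 33.]]
```

Tilt is 5.5°. I insert A into bore0 for the regrip.

apply_moves(deltas=[5,0,-1,-20,0,5,0,-1,-41.5,0,5,0,-1,-41.5,0,5,20,-1,-41.5,0,5,30,-1,-42,0,5,40,-1,-43,0,5,47,-1,-43,0,5,49,-1,-43,0,5,49,-1,-43,0])

```text
t: 33.02
ee_pos: [628.3, -181.7, 60.9]
ee_rot: [[0.006, -0.986, 0.167], [-0.004, 0.167, 0.986], [-1.0, -0.007, -0.003]]
ft_force: [4.9, -4.6, -0.0]
width: 13.5
```

```bash
python3 - <<'E'
from h import *
where();C,p,d=snap("wrist","w29");tilt(C,d,np.load("pics/w29.npz"),12)
E
```

```text
pos [ 628.3 -181.7   60.9] F [ 4.9 -4.6 -0. ] w 13.5 t 33.025
[[ 1.08e+02  1.62e+01  1.00e-01 -6.40e+01]
 [ 1.20e+02  1.65e+01 -1.00e-01 -5.83e+01]
 [ 1.32e+02  1.62e+01  1.00e-01 -5.25e+01]
 [ 1.44e+02  1.63e+01  1.00e-01 -4.65e+01]
 [ 1.80e+02  3.78e+01 -2.00e-01 -2.18e+01]
 [ 1.92e+02  1.71e+01  3.00e-01 -2.12e+01]
 [ 2.04e+02  1.59e+01  0.00e+00 -1.50e+01]
 [ 2.16e+02  1.58e+01  0.00e+00 -8.30e+00]
 [ 2.28e+02  1.84e+01 -2.00e-01 -2.00e-01]
 [ 2.40e+02  1.64e+01 -0.00e+00  6.00e+00]
 [ 2.52e+02  3.70e+00  1.00e-01  6.30e+00]
 [ 2.64e+02 -7.50e+00 -0.00e+00  6.50e+00]
 [ 2.76e+02 -1.70e+01 -2.00e-01  6.90e+00]
 [ 2.88e+02 -2.56e+01  1.00e-01  7.20e+00]
 [ 3.00e+02 -3.32e+01  0.00e+00  7.40e+00]
 [ 3.12e+02 -3.99e+01  3.00e-01  7.80e+00]]
```

apply_moves(deltas=[32,0,0,0,0,32,0,0,0,0,32,0,0,0,0,32,0,0,7,0,32,0,0,13,0,32,0,0,13,0])

```text
t: 33.83
ee_pos: [627.3, -165.9, 59.8]
ee_rot: [[-0.0, -0.986, 0.165], [0.0, 0.165, 0.986], [-1.0, 0.0, 0.0]]
ft_force: [-0.7, 0.1, 0.1]
width: 32.1
```

```bash
python3 - <<'E'
from h import *
where();C,p,d=snap("wrist","w30");tilt(C,d,np.load("pics/w30.npz"),12)
E
```

```text
pos [ 627.3 -165.9   59.8] F [-0.7  0.1  0.1] w 32.1 t 33.825
[[ 7.20e+01  1.54e+01 -1.00e-01 -8.02e+01]
 [ 8.40e+01  1.47e+01 -1.00e-01 -7.49e+01]
 [ 9.60e+01  1.48e+01 -1.00e-01 -6.95e+01]
 [ 1.08e+02  1.46e+01 -1.00e-01 -6.41e+01]
 [ 1.56e+02  3.02e+01  2.00e-01 -3.76e+01]
 [ 1.68e+02  1.48e+01  1.00e-01 -3.47e+01]
 [ 1.80e+02  1.45e+01  1.00e-01 -2.85e+01]
 [ 1.92e+02  1.48e+01  1.00e-01 -2.20e+01]
 [ 2.04e+02  2.47e+01  2.00e-01 -1.18e+01]
 [ 2.16e+02  7.80e+00  1.00e-01 -1.16e+01]
 [ 2.28e+02 -6.30e+00 -0.00e+00 -1.15e+01]
 [ 2.40e+02 -1.85e+01  1.00e-01 -1.15e+01]
 [ 2.52e+02 -2.86e+01  2.00e-01 -1.14e+01]
 [ 2.64e+02 -3.45e+01 -1.00e-01 -9.50e+00]]
```

A stands upright now, with its axis 4.5 mm off the pad centre. I centre, grip, lift and carry it to above slot2.

apply_moves(deltas=[32,0,0,-4.5,0,5,0,0,-4.5,0,5,0,0,-4.5,0,5,-10,0,-4.5,0,5,-60,0,-4.5,0,5,-120,0,-4.5,0,5,-120,20,46,0,5,-120,40,97,-2,5,-120,60,148,-4,5,-120,80,199,-6], grip_force=50)

```text
t: 35.12
ee_pos: [580.0, 44.3, 179.5]
ee_rot: [[-0.002, -0.998, 0.062], [0.0, 0.062, 0.998], [-1.0, 0.002, -0.0]]
ft_force: [1.4, -0.0, -1.1]
width: 13.1
```

apply_moves(deltas=[5,0,12.7,54.5,-2.5,5,30,12.7,54.5,-2.5,5,30,12.7,54.5,-2.5])

```text
t: 35.5
ee_pos: [569.1, 98.4, 147.4]
ee_rot: [[-0.007, -1.0, 0.018], [-0.001, 0.018, 1.0], [-1.0, 0.007, -0.001]]
ft_force: [0.1, -0.1, -1.1]
width: 13.4
```

```bash
python3 - <<'E'
from h import *
where();C,p,d=snap("wrist","w31");tilt(C,d,np.load("pics/w31.npz"),10);guide("w31");cv2.imwrite("pics/w31.png",p[...,::-1])
R=np.array(read_state()["ee_rot"]);print(np.degrees(np.arctan2(R[1,2],R[0,2])))
E
```

```text
pos [569.1  98.4 147.4] F [ 0.1 -0.1 -1.1] w 13.4 t 35.5
[[ 2.10e+02  3.09e+01 -2.00e-01 -5.60e+00]
 [ 2.20e+02  1.61e+01  2.00e-01 -5.70e+00]
 [ 2.30e+02  3.20e+00  0.00e+00 -5.90e+00]
 [ 2.40e+02 -7.60e+00 -1.00e-01 -5.90e+00]
 [ 2.50e+02 -1.72e+01 -2.00e-01 -5.90e+00]
 [ 2.60e+02 -2.59e+01 -1.00e-01 -6.00e+00]
 [ 2.70e+02 -3.31e+01  0.00e+00 -5.80e+00]
 [ 2.80e+02 -3.80e+01  2.00e-01 -4.70e+00]]
60 y [-10.9   8.9] mid -1.0 z -89.4
75 y [-8.6  7.8] mid -0.4 z -80.6
180 y [-22.6  21.5] mid -0.6 z -12.0
195 y [-22.3  21.1] mid -0.6 z -1.1
210 y [-22.6  21.4] mid -0.6 z 10.2
col 228 z ends [-22.9  23.7]
88.92350049971095
```

The punch is upright and the guide is in view. The correction is -0.6 in y and -2.2 in z. I lower into slot2.

apply_moves(deltas=[5,0,-0.6,-2.2,0,5,18,-0.6,-2.2,0,5,26,-0.6,-2.2,0,5,32,-0.6,-2.2,0,5,40,-0.6,-2.2,0,5,48,-0.6,-2.2,0,5,56,-0.6,-2.2,0,5,60,-0.6,-2.2,0,5,62,-0.6,-2.2,0])

```text
t: 36.67
ee_pos: [575.0, 97.2, 103.6]
ee_rot: [[0.012, -1.0, 0.018], [0.003, 0.018, 1.0], [-1.0, -0.012, 0.003]]
ft_force: [-36.5, 0.2, 98.2]
width: 13.2
```

apply_moves(deltas=[32,0,0,0,0,32,0,0,0,0,32,0,0,0,0,32,-50,0,0,0,32,-85,0,0,0,32,-85,0,20,0,32,-85,0,20,0])

```text
t: 37.55
ee_pos: [572.7, 116.9, 171.4]
ee_rot: [[-0.002, -1.0, 0.017], [0.0, 0.017, 1.0], [-1.0, 0.002, 0.0]]
ft_force: [0.2, -0.7, -0.7]
width: 31.9
```

```bash
python3 - <<'E'
from h import *
where();C,p,d=snap("wrist","w32")
W=cloud(C,d)
m=(W[...,2]>115)&(W[...,2]<132)&(abs(W[...,0]-570)<30)&(W[...,1]>80)&(W[...,1]<145);m[260:]=0
n,l,s,c=cv2.connectedComponentsWithStats(m.astype(np.uint8))
for i in range(1,n):
    if s[i,4]>30:print(s[i,4],c[i].round(),np.median(W[l==i],0).round(1))
cv2.imwrite("pics/w32.png",p[...,::-1])
E
```

```text
pos [572.7 116.9 171.4] F [ 0.2 -0.7 -0.7] w 31.9 t 37.55
489 [257. 178.] [569.1  97.  124.1]
458 [259. 218.] [568.4 123.7 124.1]
```

View pics/w32.png

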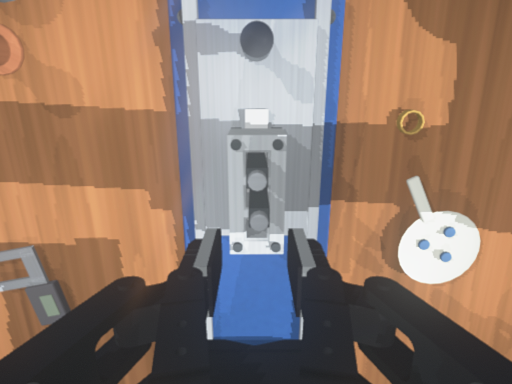

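Both heads are level at 124.1 mm, at (257,178) and (259,218), and the slots are filled. The insertion jammed briefly at 98 N, below the limit, and freed on release; I'll use gentler steps from here. Next is the table knob at (257,40).

```bash
python3 - <<'E'
from h import *
C,p,d=load("wrist","w32");z=np.load("pics/w32.npz");W=cloud(C,d)
m=((p.max(2)<75)).astype(np.uint8);m[75:]=0;m[:,:215]=0;m[:,300:]=0
n,l,s,c=cv2.connectedComponentsWithStats(m);i=1+s[1:,4].argmax();print(s[i],c[i])
cnt=cv2.findContours((l==i).astype(np.uint8),0,2)[0][0];(u,v),r=cv2.minEnclosingCircle(cnt);print(u,v,r)
X=plane(C,(u,v),65);print(X,((X-z["pos"])@z["rot"]).round(1),"depth top",np.percentile(W[l==i][:,2],[5,50,95]))
guide("w32")
E
```

```text
Traceback (most recent call last):
ValueError: attempt to get argmax of an empty sequence
```

```bash
python3 - <<'E'
from h import *
C,p,d=load("wrist","w32");z=np.load("pics/w32.npz");W=cloud(C,d);print(p[40,257],p[40,235])
m=((p.max(2)<105)&(W[...,2]>48)).astype(np.uint8);m[75:]=0;m[:,:215]=0;m[:,300:]=0
n,l,s,c=cv2.connectedComponentsWithStats(m);i=1+s[1:,4].argmax();print(s[i],c[i])
cnt=cv2.findContours((l==i).astype(np.uint8),0,2)[0][0];(u,v),r=cv2.minEnclosingCircle(cnt);print(u,v,r)
X=plane(C,(u,v),65);print(X,((X-z["pos"])@z["rot"]).round(1),"depth top",np.percentile(W[l==i][:,2],[5,50,95]))
guide("w32")
E
```

```text
[ 96 102 112] [164 171 180]
[252  22  19  12 140] [260.27142857  27.23571429]
261.0 28.0 10.295730590820312
[[564.54759984   3.93133904  65.        ]] [[ 106.4    6.  -113.1]] depth top [71.48957733 73.91275467 76.19764326]
135 y [-19.2  25.1] mid 3.0 z -39.5
150 y [-18.7  24.6] mid 3.0 z -28.3
165 y [-19.  25.] mid 3.0 z -16.9
180 y [-19.2  25.3] mid 3.0 z -5.0
195 y [-18.7  24.9] mid 3.1 z 7.1
210 y [-19.   25.2] mid 3.1 z 19.6
col 230 z ends [-40.6  36.4]
```

The guide centre puts the knob at (y +3, z -106) in the tool frame, which agrees with the picture. I go down over it and grip.

apply_moves(deltas=[50,0,3,-55,0,50,0,3,-106,0,50,0,3,-106,0,50,50,3,-106,0,50,90,3,-106,0,50,110,3,-106,0,50,120,3,-106,0,50,120,3,-106,0])

```text
t: 38.6
ee_pos: [567.3, 10.3, 51.9]
ee_rot: [[-0.002, -1.0, 0.018], [0.0, 0.018, 1.0], [-1.0, 0.002, 0.0]]
ft_force: [-0.2, 0.3, 0.4]
width: 50.3
```

apply_moves(deltas=[10,0,0,0,0,10,0,0,0,0,10,0,0,0,0,10,0,0,0,0], grip_force=30)

```text
t: 39.1
ee_pos: [569.3, 9.9, 54.1]
ee_rot: [[0.002, -1.0, 0.019], [0.0, 0.019, 1.0], [-1.0, -0.002, 0.0]]
ft_force: [-0.7, 1.0, 5.4]
width: 22.0
```

The knob is gripped (22 mm). I slide the table in.

apply_moves(deltas=[10,0,0,10,0,10,0,0,27,0,10,0,0,45,0,10,0,0,63,0,10,0,0,81,0,10,0,0,99,0,10,0,0,117,0,10,0,0,133,0,10,0,0,144,0,10,0,0,150,0])

```text
t: 40.35
ee_pos: [571.6, 151.4, 54.0]
ee_rot: [[0.002, -1.0, 0.022], [-0.021, 0.022, 1.0], [-1.0, -0.002, -0.021]]
ft_force: [-2.0, -32.2, 12.1]
width: 21.9
```

apply_moves(deltas=[10,0,0,2,0,10,0,0,3,0,10,0,0,3,0])

```text
t: 40.72
ee_pos: [571.6, 151.3, 54.0]
ee_rot: [[0.001, -1.0, 0.025], [-0.024, 0.025, 0.999], [-1.0, -0.002, -0.024]]
ft_force: [-2.3, -30.6, 11.7]
width: 21.6
```

The table stopped at 32 N after about 141 mm of travel. I look to see whether it has reached its stop.

```bash
python3 - <<'E'
from h import *
where();C,p,d=snap("wrist","w33");C2,p2,d2=snap("side","s33");C3,p3,d3=snap("scene","sc33")
u,v=proj(C2,[570,200,100])[0].astype(int);a=cv2.resize(p2[v-65:v+65,u-60:u+60,::-1],(400,433),interpolation=cv2.INTER_CUBIC)
u,v=proj(C3,[570,200,100])[0].astype(int);b=cv2.resize(p3[v-65:v+65,u-60:u+60,::-1],(400,433),interpolation=cv2.INTER_CUBIC)
cv2.imwrite("pics/v33.png",np.hstack([a,b]))
W=cloud(C3,d3);m=(abs(W[...,2]-125)<4)&(abs(W[...,0]-570)<15)&(W[...,1]>180);print("heads scene",m.sum(),W[m].mean(0) if m.any() else 0)
E
```

```text
pos [571.6 151.3  54. ] F [ -2.3 -30.6  11.7] w 21.6 t 40.725
heads scene 0 0
```

View pics/v33.png

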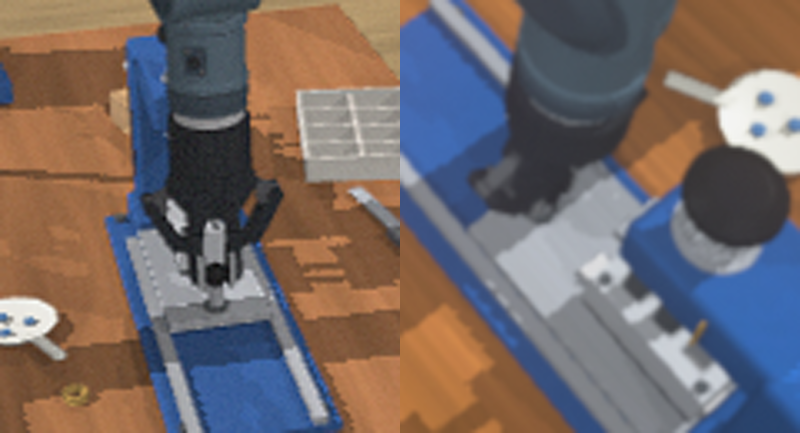

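```bash
python3 - <<'E'
from h import *
C2,p2,d2=load("side","s33");C3,p3,d3=load("scene","sc33")
o=proj(C2,[570,200,100])[0].astype(int)-[60,65]
print("knob side",plane(C2,o+np.array([215,270])/3.333,65).round(1))
o3=proj(C3,[570,200,100])[0].astype(int)-[60,65]
for n,uv in[("S corner",(180,268)),("hole W",(205,260)),("S corner2",(200,240))]:
    q=o3+np.array(uv)/3.333;print(n,plane(C3,q,76).round(1))
W=cloud(C3,d3)
m=(abs(W[...,2]-76)<4)&(abs(W[...,0]-570)<30)&(W[...,1]>170);print("guide top y range",m.sum(),np.percentile(W[m],[2,50,98],axis=0).round(1))
m=(W[...,2]>85)&(W[...,2]<128)&(abs(W[...,0]-570)<15)&(W[...,1]>190)&(W[...,1]<300);print("punch pts",m.sum(),np.percentile(W[m],[2,50,98],axis=0).round(1) if m.any() else"")
W=cloud(C2,d2)
m=(abs(W[...,2]-65)<8)&(abs(W[...,0]-570)<14)&(W[...,1]>120)&(W[...,1]<180)&(p2.max(2)<90);print("knob pts",m.sum(),np.percentile(W[m],[5,50,95],axis=0).round(1) if m.any() else"")
m=(W[...,2]>85)&(W[...,2]<128)&(abs(W[...,0]-570)<15)&(W[...,1]>190)&(W[...,1]<300);print("punch pts side",m.sum(),np.percentile(W[m],[2,50,98],axis=0).round(1) if m.any() else"")
# initial-state comparison
C0,p0,d0=load("scene","scene0");W=cloud(C0,d0);m=(abs(W[...,2]-76)<4)&(abs(W[...,0]-570)<30)&(W[...,1]<230);print("guide top y range before",np.percentile(W[m],[2,50,98],axis=0).round(1))
E
```

```text
knob side [[573.7 159.2  65. ]]
S corner [[594.3 209.9  76. ]]
hole W [[578.2 216.1  76. ]]
S corner2 [[571.4 204.5  76. ]]
guide top y range 473 [[571.6 217.9  72.6]
 [586.1 267.3  76.5]
 [595.5 312.7  79.5]]
punch pts 39 [[577.5 233.   85.2]
 [579.7 244.2  92.7]
 [580.9 270.6 103.3]]
knob pts 35 [[559.2 136.9  61.6]
 [571.1 141.2  69.7]
 [581.1 150.8  72.4]]
punch pts side 0 
guide top y range before [[  548.6 -1261.1    72.6]
 [  571.7   115.9    76.6]
 [  592.9   172.3    79.6]]
```

```bash
python3 - <<'E'
from h import *
for t in("scene0","sc33"):
    C,p,d=load("scene",t);W=cloud(C,d)
    m=(W[...,2]>262)&(W[...,2]<282)&(abs(W[...,0]-575)<50)&(abs(W[...,1]-270)<50)&(p.max(2)<80)
    cnt=cv2.findContours(m.astype(np.uint8),0,2)[0];cnt=max(cnt,key=cv2.contourArea);(q,r)=cv2.minEnclosingCircle(cnt)
    X=plane(C,cnt[:,0],270)[:,:2].astype(np.float32);e=cv2.minEnclosingCircle(X)
    print(t,m.sum(),"pts centroid",W[m].mean(0).round(1),"range",np.percentile(W[m],[1,99],axis=0).round(1).tolist(),"circle",np.round(e[0],1),round(e[1],1))
    # guide outline
    m=(abs(W[...,2]-76)<4)&(W[...,0]>545)&(W[...,0]<600)&(W[...,1]>60)&(W[...,1]<340)
    n,l,s,c=cv2.connectedComponentsWithStats(m.astype(np.uint8));i=1+s[1:,4].argmax()
    print("  guide",s[i,4],np.percentile(W[l==i],[1,50,99],axis=0).round(1).tolist())
C,p,d=load("side","side0");W=cloud(C,d);m=(W[...,2]>262)&(W[...,2]<282)&(abs(W[...,0]-575)<50)&(abs(W[...,1]-270)<50);print("side",m.sum(),W[m].mean(0),np.percentile(W[m],[1,99],axis=0).round(1).tolist())
E
```

```text
scene0 745 pts centroid [577.6 268.2 273.1] range [[552.1, 243.6, 264.8], [598.9, 291.0, 277.4]] circle [575.6 267.6] 26.8
  guide 657 [[548.4, 76.2, 72.4], [571.5, 126.7, 76.6], [593.0, 173.0, 79.7]]
sc33 733 pts centroid [577.6 268.3 273.1] range [[551.9, 243.7, 265.2], [599.2, 290.9, 277.6]] circle [575.7 267.8] 26.8
  guide 473 [[571.2, 217.2, 72.4], [586.1, 267.3, 76.5], [595.6, 313.5, 79.8]]
side 123 [570.03484256 254.04573465 270.69740348] [[546.6, 237.6, 262.4], [596.3, 280.4, 277.4]]
```

Ram axis is at y≈267.7 and the guide centre is now at 265.4 in the same camera, so the table is at its inner stop; it evidently started about 8 mm short of fully out. I release the knob, rise and go over the ram knob.

apply_moves(deltas=[50,0,0,-2,0,50,0,0,-4,0,50,0,0,-4,0,50,-50,0,-4,0,50,-110,0,-4,0,50,-170,0,-4,0,20,-230,0,-4,0,0,-280,0,-4,0,0,-280,0,-4,0])

```text
t: 42.0
ee_pos: [573.1, 159.8, 337.8]
ee_rot: [[0.009, -1.0, 0.018], [0.002, 0.018, 1.0], [-1.0, -0.009, 0.002]]
ft_force: [0.5, 0.3, 0.3]
width: 0.3
```

```bash
python3 - <<'E'
from h import *
where();s=read_state();R=np.array(s["ee_rot"]);print((R.T@(np.array([573.5,268.5,300])-s["ee_pos"])).round(1),np.degrees(np.arctan2(R[1,2],R[0,2])))
C,p,d=snap("wrist","w34");W=cloud(C,d)
m=(abs(W[...,2]-76)<4)&(abs(W[...,0]-570)<32)&(W[...,1]>170)&(W[...,1]<330)
for r in W[m][::max(1,m.sum()//1)][:1]:pass
print("guide",m.sum(),np.percentile(W[m],[1,50,99],axis=0).round(1).tolist() if m.any() else "")
m=(W[...,2]>262)&(W[...,2]<282)&(abs(W[...,0]-575)<50)&(abs(W[...,1]-270)<50);print(m.sum(),W[m].mean(0) if m.any() else"")
E
```

```text
pos [573.1 159.8 337.8] F [0.5 0.3 0.3] w 0.3 t 42.0
[ 38.    1.9 108.6] 88.97424250102902
guide 614 [[549.4, 217.6, 72.3], [570.7, 229.3, 75.9], [593.3, 276.1, 79.8]]
321 [574.03742626 267.02485712 274.9621291 ]
```

apply_moves(deltas=[0,0,0,55,0,0,0,0,108,0,0,0,0,108,0,0,35,0,108,0,0,52,0,108,0,0,62,0,108,0,0,68,0,108,0,0,72,0,108,0,0,76,0,108,0,0,79,0,108,0])

```text
t: 43.3
ee_pos: [572.0, 265.9, 258.7]
ee_rot: [[0.003, -1.0, 0.019], [0.0, 0.019, 1.0], [-1.0, -0.003, 0.0]]
ft_force: [-14.1, -5.1, 32.2]
width: -0.3
```

The ram is down: TCP at 258.7, force at the stop. I hold for over a second, then lift.

apply_moves(deltas=[0,0,0,0,0,0,0,0,0,0,0,0,0,0,0,0,0,0,0,0,0,0,0,0,0,0,0,0,0,0,0,0,0,0,0,0,0,0,0,0,0,0,0,0,0,0,0,0,0,0])

```text
t: 44.55
ee_pos: [572.0, 265.9, 258.9]
ee_rot: [[0.003, -1.0, 0.019], [0.0, 0.019, 1.0], [-1.0, -0.003, 0.0]]
ft_force: [-10.8, -4.0, 22.9]
width: -0.2
```

```bash
python3 - <<'E'
from h import *
where();C,p,d=snap("side","s35");C3,p3,d3=snap("scene","sc35")
W=cloud(C3,d3);m=(W[...,2]>240)&(W[...,2]<272)&(abs(W[...,0]-576)<30)&(abs(W[...,1]-268)<30)&(p3.max(2)<80);print("ram knob top z",m.sum(),np.percentile(W[m][:,2],[50,90,95]).round(1))
for t,n in(("scene0","scene"),("sc35","scene")):
    C,pp,dd=load(n,t);W=cloud(C,dd);m=(abs(W[...,0]-576)<28)&(abs(W[...,1]-268)<28)&(W[...,2]>235)&(W[...,2]<285)&(pp.max(2)<80);print(t,np.percentile(W[m][:,2],[20,50,80]).round(1))
E
```

```text
pos [572.  265.9 258.9] F [-10.8  -4.   22.9] w -0.2 t 44.55
ram knob top z 375 [255.8 259.5 260.2]
scene0 [270.5 273.7 275.6]
sc35 [253.1 255.9 258.7]
```

The ram went down about 16–17 mm and was held 1.25 s. I lift, return to the table knob, grip it and draw the table out.

apply_moves(deltas=[0,-40,0,0,0,0,-80,0,0,0,20,-80,0,-58,0,50,-80,0,-115,0,50,-80,0,-115,0,50,-20,0,-115,0,50,40,0,-115,0,50,100,0,-115,0,50,150,0,-115,0,50,150,0,-115,0])

```text
t: 45.9
ee_pos: [566.6, 151.8, 99.5]
ee_rot: [[-0.01, -1.0, 0.018], [-0.001, 0.018, 1.0], [-1.0, 0.01, -0.001]]
ft_force: [-1.2, 0.3, 0.7]
width: 49.7
```

```bash
python3 - <<'E'
from h import *
where();C,p,d=snap("wrist","w36");z=np.load("pics/w36.npz");W=cloud(C,d);T=(W-z["pos"])@z["rot"]
m=(W[...,2]>58)&(W[...,2]<80)&(abs(T[...,1])<22)&(abs(T[...,2])<30);m[330:]=0
n,l,s,c=cv2.connectedComponentsWithStats(m.astype(np.uint8))
for i in range(1,n):
    if s[i,4]>60:print(s[i],np.percentile(T[l==i],[2,50,98],axis=0).round(1).tolist())
C3,p3,d3=snap("scene","sc36");W=cloud(C3,d3);m=(abs(W[...,0]-576)<28)&(abs(W[...,1]-268)<28)&(W[...,2]>235)&(W[...,2]<285)&(p3.max(2)<80);print("ram",np.percentile(W[m][:,2],[20,50,80]).round(1))
E
```

```text
pos [566.6 151.8  99.5] F [-1.2  0.3  0.7] w 49.7 t 45.9
[ 226  198   40   40 1277] [[22.4, -14.1, -10.9], [26.2, -3.7, -3.1], [35.2, 6.7, 8.3]]
ram [270.7 273.8 275.6]
```

The ram is up again (273.8, as at the start). The knob is 3.7 mm off in y. I lower onto it and grip.

apply_moves(deltas=[50,20,-3.7,0,0,50,40,-3.7,0,0,50,46,-3.7,0,0,50,46,-3.7,0,0,10,46,-3.7,0,0,10,46,-3.7,0,0,10,46,-3.7,0,0,10,46,-3.7,0,0], grip_force=40)

```text
t: 47.0
ee_pos: [571.7, 152.1, 58.8]
ee_rot: [[-0.005, -1.0, 0.018], [0.001, 0.018, 1.0], [-1.0, 0.005, 0.001]]
ft_force: [-9.2, 0.4, 9.0]
width: 21.5
```

apply_moves(deltas=[10,0,0,-8,0,10,0,0,-25,0,10,0,0,-43,0,10,0,0,-61,0,10,0,0,-79,0,10,0,0,-97,0,10,0,0,-115,0,10,0,0,-130,0,10,0,0,-142,0,10,0,0,-149,0])

```text
t: 48.25
ee_pos: [569.2, 3.1, 58.8]
ee_rot: [[-0.004, -1.0, 0.019], [0.002, 0.019, 1.0], [-1.0, 0.004, 0.002]]
ft_force: [-7.9, 2.7, 8.5]
width: 21.3
```

apply_moves(deltas=[10,0,0,-3,0,10,0,0,-6,0,10,0,0,-6,0])

```text
t: 48.62
ee_pos: [569.2, 1.9, 58.8]
ee_rot: [[-0.003, -1.0, 0.016], [0.011, 0.016, 1.0], [-1.0, 0.003, 0.011]]
ft_force: [-7.0, 13.1, 9.5]
width: 21.2
```

The table is out at its stop: 150.2 mm of travel, 13 N. I release, rise and locate the punches.

apply_moves(deltas=[50,0,0,2,0,50,0,0,4,0,50,0,0,5,0,50,-60,0,5,0,50,-115,0,5,0,50,-120,0,60,0,50,-120,0,112,0,50,-120,0,112,0,50,-120,0,112,0])

```text
t: 49.75
ee_pos: [573.8, 108.4, 177.7]
ee_rot: [[-0.0, -1.0, 0.019], [-0.001, 0.019, 1.0], [-1.0, 0.0, -0.001]]
ft_force: [0.1, -0.3, -0.7]
width: 50.1
```

```bash
cat >> h.py <<'E'
def heads(tag,zt,x,y,r=45):
    C,p,d=load("wrist",tag);z=np.load(f"pics/{tag}.npz");W=cloud(C,d)
    m=(abs(W[...,2]-zt)<5)&(abs(W[...,0]-x)<r)&(abs(W[...,1]-y)<r);m[290:]=0
    n,l,s,c=cv2.connectedComponentsWithStats(m.astype(np.uint8))
    for i in range(1,n):
        if s[i,4]>60:
            cnt=cv2.findContours((l==i).astype(np.uint8),0,2)[0][0];q=cv2.minEnclosingCircle(cnt)[0]
            zz=np.median(W[l==i][:,2]);X=plane(C,q,zz);print("head",s[i,4],np.round(q),X.round(1)[0],"tool",((X-z["pos"])@z["rot"]).round(1)[0])
E
python3 - <<'E'
from h import *
where();snap("wrist","w37");heads("w37",124.5,570,105);guide("w37")
E
```

```text
pos [573.8 108.4 177.7] F [ 0.1 -0.3 -0.7] w 50.1 t 49.75
head 300 [258. 176.] [569.9  88.5 124.6] tool [ 53.1   3.5 -20. ]
head 289 [261. 218.] [568.3 116.9 124.6] tool [53.   5.7  8.4]
135 y [-17.4  26.4] mid 4.5 z -38.6
150 y [-17.7  26. ] mid 4.2 z -27.2
165 y [-17.9  26.4] mid 4.2 z -15.4
180 y [-17.4  26.7] mid 4.6 z -3.2
195 y [-17.7  26.3] mid 4.3 z 9.2
210 y [-17.1  26.6] mid 4.7 z 22.1
col 231 z ends [-40.5  19.9]
```

Both punches still stand in the slots, heads at 124.6 mm. I take the slot2 punch first.

apply_moves(deltas=[32,0,4,-20,0,32,0,4,-20,0,32,45,4,-20,0,32,75,4,-20,0,32,88,4,-20,0,32,91,4,-20,0,32,91,4,-20,0,5,91,4,-20,0,5,91,4,-20,0,5,91,4,-20,0], grip_force=40)

```text
t: 51.05
ee_pos: [570.6, 88.9, 88.2]
ee_rot: [[0.003, -1.0, 0.019], [0.0, 0.019, 1.0], [-1.0, -0.003, 0.0]]
ft_force: [-0.8, -0.4, 7.2]
width: 13.2
```

apply_moves(deltas=[5,-5,0,0,0,5,-20,0,0,0,5,-45,0,0,0,5,-80,0,0,0,5,-80,0,0,0])

```text
t: 51.68
ee_pos: [571.5, 89.0, 170.4]
ee_rot: [[0.006, -1.0, 0.019], [0.0, 0.019, 1.0], [-1.0, -0.006, 0.001]]
ft_force: [-0.4, 1.1, -1.4]
width: 13.3
```

```bash
python3 - <<'E'
from h import *
where();C,p,d=snap("wrist","w38");tilt(C,d,np.load("pics/w38.npz"),15);where()
s=read_state();R=np.array(s["ee_rot"]);print((R.T@(np.array([628.4,-171.6,130])-s["ee_pos"])).round(1))
C3,p3,d3=snap("scene","sc38")
hsv=cv2.cvtColor(p3,cv2.COLOR_RGB2HSV)
E
```

```text
pos [571.5  89.  170.4] F [-0.4  1.1 -1.4] w 13.3 t 51.675
[[ 2.10e+02  3.05e+01 -2.00e-01 -5.80e+00]
 [ 2.25e+02  9.40e+00 -0.00e+00 -5.80e+00]
 [ 2.40e+02 -7.60e+00 -3.00e-01 -5.90e+00]
 [ 2.55e+02 -2.14e+01  1.00e-01 -5.80e+00]
 [ 2.70e+02 -3.05e+01 -0.00e+00 -4.30e+00]
 [ 2.85e+02 -3.68e+01  0.00e+00 -1.70e+00]
 [ 3.00e+02 -3.63e+01  8.00e-01  5.40e+00]]
pos [570.3  88.9 168.3] F [ 0.6  0.5 -1.7] w 13.4 t 51.725
[  38.4  -62.8 -259.4]
```

apply_moves(deltas=[5,0,-12,-52,2,5,0,-25,-104,4,5,0,-38,-156,6,5,0,-50,-208,7,5,0,-62,-260,8.5,5,20,-62,-260,8.5,5,38,-62,-260,8.5,5,38,-62,-260,8.5,5,38,-62,-260,8.5])

```text
t: 52.9
ee_pos: [626.1, -172.0, 128.5]
ee_rot: [[-0.001, -0.986, 0.166], [0.001, 0.166, 0.986], [-1.0, 0.001, 0.0]]
ft_force: [-0.4, 0.4, -1.1]
width: 13.4
```

```bash
cat >> h.py <<'E'
def bores(tag):
    C,p,d=load("wrist",tag);z=np.load(f"pics/{tag}.npz");V=cv2.GaussianBlur(cv2.cvtColor(p,cv2.COLOR_RGB2HSV)[...,2],(3,3),0)
    for n,X in(("bore0",[628.4,-171.6,45]),("bore1",[621.3,-214.7,45]),("bore2",[613.7,-257.4,45])):
        print(n,"expected tool",((np.array(X)-z["pos"])@z["rot"]).round(1),"px",proj(C,X).round()[0])
def bore_y(tag):
    "block top left/right edges in the tool frame (block x -48..48; bore line at -30)"
    C,p,d=load("wrist",tag);z=np.load(f"pics/{tag}.npz");W=cloud(C,d);T=(W-z["pos"])@z["rot"]
    for v in range(20,200,20):
        u=np.flatnonzero((abs(W[v,:,2]-45)<3)&(T[v,:,1]>-40)&(T[v,:,1]<60))
        if len(u)>20:print(v,"right edge y",((plane(C,(u[-1]+.5,v),45)-z["pos"])@z["rot"])[0,1:].round(1),"-> bore line y",(((plane(C,(u[-1]+.5,v),45)-z["pos"])@z["rot"])[0,1]-18).round(1))
    m=(abs(W[...,2]-45)<3)&(abs(T[...,1])<60);m[230:]=0
    vv=np.flatnonzero(m.sum(1)>15);print("rows",vv[[0,-1]])
E
python3 - <<'E'
from h import *
where();C,p,d=snap("wrist","w39");tilt(C,d,np.load("pics/w39.npz"),20);bores("w39");bore_y("w39");edge("w39");cv2.imwrite("pics/w39.png",p[...,::-1])
E
```

```text
pos [ 626.1 -172.   128.5] F [-0.4  0.4 -1.1] w 13.4 t 52.9
[[ 2.20e+02  1.62e+01  3.00e-01 -5.80e+00]
 [ 2.40e+02 -7.50e+00 -0.00e+00 -6.00e+00]
 [ 2.60e+02 -2.55e+01 -0.00e+00 -6.00e+00]
 [ 2.80e+02 -3.62e+01  1.00e-01 -3.70e+00]
 [ 3.00e+02 -3.65e+01  9.00e-01  5.00e+00]]
bore0 expected tool [83.5 -2.3  0.7] px [249. 192.]
bore1 expected tool [ 83.5  -2.5 -43. ] px [249. 133.]
bore2 expected tool [ 83.4  -2.1 -86.3] px [249.  67.]
20 right edge y [  14.8 -114.2] -> bore line y -3.2
40 right edge y [  15.1 -102.6] -> bore line y -2.9
60 right edge y [ 15.3 -90.5] -> bore line y -2.7
80 right edge y [ 14.9 -78. ] -> bore line y -3.1
100 right edge y [ 15.1 -65.1] -> bore line y -2.9
120 right edge y [ 14.7 -51.8] -> bore line y -3.3
140 right edge y [ 14.9 -37.9] -> bore line y -3.1
160 right edge y [ 14.4 -23.6] -> bore line y -3.6
180 right edge y [14.7 -8.7] -> bore line y -3.3
rows [ 14 229]
edge col 170 [ 14 231] tool z [-117.9   32.4] tool y [-51.8 -63.2]
edge col 195 [ 14 231] tool z [-117.9   32.4] tool y [-36. -44.]
edge col 215 [ 15 231] tool z [-117.4   32.4] tool y [-23.4 -28.7]
edge col 235 [ 15 227] tool z [-117.4   29.1] tool y [-10.8 -13.3]
edge col 275 [15 60] tool z [-117.4  -90.2] tool y [14.5 15. ]
```

View pics/w39.png

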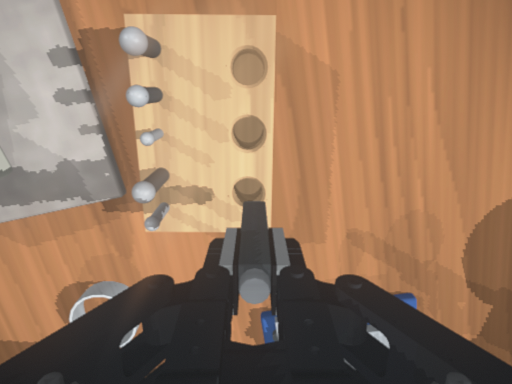

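The bores appear at (249,65), (249,133) and (249,190), exactly where expected. I shift -2.5 in y and lower into bore0.

apply_moves(deltas=[5,0,-2.5,-0.5,0,5,20,-2.5,-0.5,0,5,30,-2.5,-0.5,0,5,38,-2.5,-0.5,0,5,44,-2.5,-0.5,0,5,44,-2.5,-0.5,0])

```text
t: 53.7
ee_pos: [629.0, -173.1, 84.6]
ee_rot: [[0.0, -0.986, 0.166], [0.0, 0.166, 0.986], [-1.0, -0.0, 0.0]]
ft_force: [-0.2, 0.4, -2.3]
width: 13.2
```

apply_moves(deltas=[5,8,0,0,0,5,15,0,0,0,5,17,0,0,0,5,17,0,0,0,32,17,0,0,0,32,17,0,0,0,32,17,0,0,0,32,-30,0,0,0,32,-85,0,0,0,32,-85,0,0,0])

```text
t: 54.95
ee_pos: [632.3, -174.6, 175.9]
ee_rot: [[0.01, -0.986, 0.167], [-0.004, 0.166, 0.986], [-1.0, -0.011, -0.002]]
ft_force: [0.8, -0.3, 0.0]
width: 31.9
```

```bash
python3 - <<'E'
from h import *
where();snap("wrist","w40");heads("w40",101,628,-171,25)
s=read_state();R=np.array(s["ee_rot"]);print((R.T@(np.array([569.5,114,178])-s["ee_pos"])).round(1))
E
```

```text
pos [ 632.3 -174.6  175.9] F [ 0.8 -0.3  0. ] w 31.9 t 54.95
head 240 [260. 197.] [ 628.1 -172.6  101.6] tool [74.3  5.3  1.4]
[ -6.1 108.4 273.8]
```

A stands in bore0, head top at 101.6 mm and within 1 mm of the bore axis. Now I fetch B from slot1.

apply_moves(deltas=[32,0,22,54,-2,32,0,44,108,-4,32,0,65,162,-6,32,0,87,216,-8,32,0,108,268,-8.5,32,0,108,268,-8.5,32,0,108,268,-8.5])

```text
t: 55.88
ee_pos: [566.3, 108.7, 168.7]
ee_rot: [[-0.002, -1.0, 0.019], [-0.001, 0.019, 1.0], [-1.0, 0.002, -0.001]]
ft_force: [0.7, -1.4, -0.1]
width: 31.8
```

```bash
python3 - <<'E'
from h import *
where();snap("wrist","w41");heads("w41",124.5,570,115);guide("w41")
E
```

```text
pos [566.3 108.7 168.7] F [ 0.7 -1.4 -0.1] w 31.8 t 55.875
head 308 [249. 222.] [568.2 116.3 124.6] tool [44.1 -1.8  7.6]
135 y [-25.5  19. ] mid -3.3 z -39.9
150 y [-25.1  18.5] mid -3.3 z -28.8
165 y [-25.5  18.7] mid -3.4 z -17.5
180 y [-25.1  19. ] mid -3.1 z -5.8
195 y [-25.5  18.4] mid -3.5 z 6.2
210 y [-25.1  17.9] mid -3.6 z 18.6
col 230 z ends [-41.   35.2]
```

apply_moves(deltas=[32,0,-2,7.6,0,32,0,-2,7.6,0,32,35,-2,7.6,0,32,65,-2,7.6,0,32,78,-2,7.6,0,32,81,-2,7.6,0,32,81,-2,7.6,0,5,81,-2,7.6,0,5,81,-2,7.6,0,5,81,-2,7.6,0])

```text
t: 57.18
ee_pos: [570.1, 116.7, 90.2]
ee_rot: [[0.002, -1.0, 0.019], [0.0, 0.019, 1.0], [-1.0, -0.002, 0.0]]
ft_force: [-0.8, -0.0, 5.9]
width: 12.9
```

apply_moves(deltas=[5,-5,0,0,0,5,-20,0,0,0,5,-45,0,0,0,5,-80,0,0,0,5,-80,0,0,0,5,-80,0,0,0])

```text
t: 57.92
ee_pos: [568.5, 116.6, 168.4]
ee_rot: [[-0.001, -1.0, 0.019], [0.0, 0.019, 1.0], [-1.0, 0.001, 0.0]]
ft_force: [-0.7, 0.9, -1.0]
width: 13.1
```

```bash
python3 - <<'E'
from h import *
where();C,p,d=snap("wrist","w42");tilt(C,d,np.load("pics/w42.npz"),15);where()
s=read_state();R=np.array(s["ee_rot"]);print((R.T@(np.array([621.3,-214.7,130])-s["ee_pos"])).round(1))
E
```

```text
pos [568.5 116.6 168.4] F [-0.7  0.9 -1. ] w 13.1 t 57.925
[[ 2.10e+02  2.97e+01 -2.00e-01 -6.10e+00]
 [ 2.25e+02  9.10e+00 -0.00e+00 -5.90e+00]
 [ 2.40e+02 -7.60e+00 -1.00e-01 -5.90e+00]
 [ 2.55e+02 -2.18e+01  1.00e-01 -6.00e+00]
 [ 2.70e+02 -3.15e+01 -2.00e-01 -4.90e+00]
 [ 2.85e+02 -3.45e+01  0.00e+00 -1.00e-01]]
pos [568.  116.5 167.7] F [-0.3  0.2 -2.2] w 13.0 t 57.975
[  37.6  -59.6 -330.2]
```

apply_moves(deltas=[5,-12,-9,-55,2,5,-25,-18,-110,4,5,-25,-27,-165,6,5,-25,-37,-220,8,5,-25,-48,-275,8.5,5,-25,-60,-331,8.5,5,-25,-60,-331,8.5,5,10,-60,-331,8.5,5,37,-60,-331,8.5,5,37,-60,-331,8.5])

```text
t: 59.22
ee_pos: [619.8, -213.1, 127.9]
ee_rot: [[-0.008, -0.986, 0.166], [0.004, 0.166, 0.986], [-1.0, 0.008, 0.003]]
ft_force: [-0.2, 0.3, -1.2]
width: 13.3
```

```bash
python3 - <<'E'
from h import *
where();C,p,d=snap("wrist","w43");tilt(C,d,np.load("pics/w43.npz"),20);bores("w43");bore_y("w43");edge("w43")
z=np.load("pics/w43.npz")
V=cv2.cvtColor(p,cv2.COLOR_RGB2HSV)[...,2].astype(int);u,v=proj(C,[613.7,-257.4,45]).round().astype(int)[0]
k=(V[v-30:v+31,u-24:u+25]<150).astype(np.uint8);n,l,s,c=cv2.connectedComponentsWithStats(k)
for i in range(1,n):
    if s[i,4]>80:
        q=np.array([s[i,0]+s[i,2]/2-.5+u-24,s[i,1]+s[i,3]/2-.5+v-30]);print("bore2 blob",s[i],q,((plane(C,q,45)-z["pos"])@z["rot"]).round(1))
E
```

```text
pos [ 619.8 -213.1  127.9] F [-0.2  0.3 -1.2] w 13.3 t 59.225
[[ 2.20e+02  1.50e+01  0.00e+00 -6.40e+00]
 [ 2.40e+02 -8.00e+00 -0.00e+00 -6.20e+00]
 [ 2.60e+02 -2.59e+01 -0.00e+00 -6.20e+00]
 [ 2.80e+02 -3.45e+01  1.00e-01 -2.50e+00]]
bore0 expected tool [83.  -2.3 42.2] px [249. 243.]
bore1 expected tool [82.9 -2.4 -1.5] px [249. 190.]
bore2 expected tool [ 82.8  -2.  -44.9] px [249. 130.]
100 right edge y [ 15.1 -65.2] -> bore line y -2.9
120 right edge y [ 15.3 -51.8] -> bore line y -2.7
140 right edge y [ 14.9 -38. ] -> bore line y -3.1
160 right edge y [ 15.1 -23.7] -> bore line y -2.9
180 right edge y [14.7 -8.8] -> bore line y -3.3
rows [ 83 229]
edge col 170 [ 83 275] tool z [-76.4  70.5] tool y [-54.7 -65.9]
edge col 195 [ 83 274] tool z [-76.4  69.6] tool y [-38.  -45.9]
edge col 215 [ 83 237] tool z [-76.4  37.2] tool y [-24.8 -28.8]
edge col 235 [ 84 227] tool z [-75.8  28.8] tool y [-11.5 -13.3]
edge col 275 [84 88] tool z [-75.8 -72.6] tool y [15.2 15.3]
bore2 blob [  9  15  30  31 355] [248.5 130. ] [[ 82.8  -2.6 -45. ]]
```

apply_moves(deltas=[5,0,-2.5,-2,0,5,18,-2.5,-2,0,5,28,-2.5,-2,0,5,36,-2.5,-2,0,5,42,-2.5,-2,0,5,42,-2.5,-2,0])

```text
t: 60.02
ee_pos: [624.6, -217.6, 89.4]
ee_rot: [[-0.001, -0.986, 0.166], [0.001, 0.166, 0.986], [-1.0, 0.001, 0.0]]
ft_force: [-0.0, 0.6, -2.3]
width: 13.3
```

apply_moves(deltas=[5,8,0,0,0,5,14,0,0,0,5,18,0,0,0,5,18,0,0,0,32,18,0,0,0,32,18,0,0,0,32,18,0,0,0,32,-30,0,0,0,32,-85,0,0,0,32,-85,0,0,0])

```text
t: 61.28
ee_pos: [628.5, -219.6, 181.2]
ee_rot: [[0.011, -0.986, 0.167], [-0.005, 0.167, 0.986], [-1.0, -0.011, -0.003]]
ft_force: [0.1, 0.1, -0.6]
width: 31.9
```

```bash
python3 - <<'E'
from h import *
where();C,p,d=snap("wrist","w44");heads("w44",101,625,-195,45)
C3,p3,d3=snap("scene","sc44");W=cloud(C3,d3)
m=(abs(W[...,0]-576)<28)&(abs(W[...,1]-268)<28)&(W[...,2]>235)&(W[...,2]<285)&(p3.max(2)<80);print("ram",np.percentile(W[m][:,2],[20,50,80]).round(1))
m=(abs(W[...,2]-76)<4)&(W[...,0]>545)&(W[...,0]<600)&(W[...,1]>50)&(W[...,1]<340)
n,l,s,c=cv2.connectedComponentsWithStats(m.astype(np.uint8));i=1+s[1:,4].argmax();print("guide",np.percentile(W[l==i],[1,50,99],axis=0).round(1).tolist())
cv2.imwrite("pics/sc44.png",cv2.resize(p3[120:310,130:410,::-1],(800,543),interpolation=cv2.INTER_CUBIC))
E
```

```text
pos [ 628.5 -219.6  181.2] F [ 0.1  0.1 -0.6] w 31.9 t 61.275
head 234 [262. 196.] [ 622.9 -216.3  101.6] tool [79.5  6.9  2.5]
head 216 [264. 250.] [ 628.2 -173.5  101.6] tool [79.3  8.9 45.6]
ram [270.7 273.9 275.7]
guide [[548.6, 67.2, 72.5], [571.5, 118.6, 76.6], [592.6, 164.2, 79.6]]
```

View pics/sc44.png

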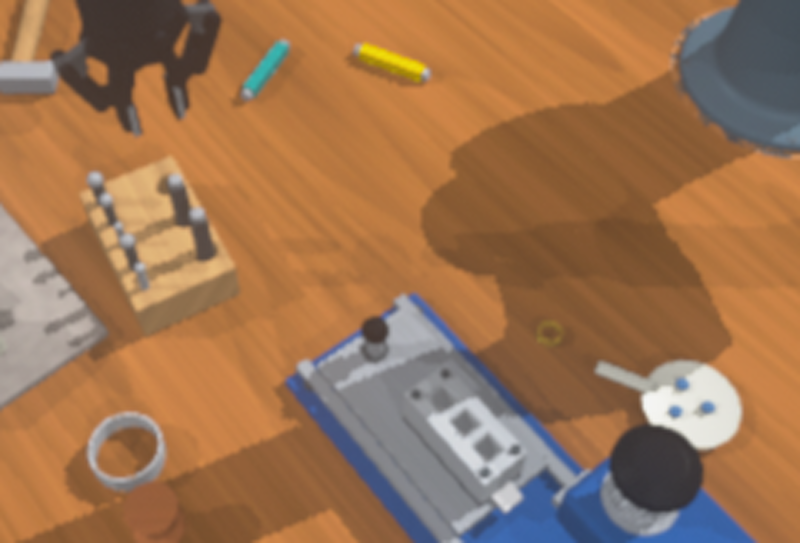

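The final scene view shows both punches upright in the block at (178,210) and (203,235), the slots empty, the table out, the ram up, and the dish, ring and hoop undisturbed. I hand the job in.

```bash
python3 -c "
from plant import *
print(job_done())"
```

```text
the job is handed in; nothing more can be done
None
```

I marked the bar and handed the job in at about 61 s of the 210 s allowed. Only two steel punches were on the bench. I tipped each one upright against the wooden block and stood them in slots 1 and 2. The table then went in to its stop, and I held the ram down for 1.25 s. After that I drew the table out and put the punches away in bores 0 and 1.

**Last checks:**
- **Punches:** both stand upright and released. Head tops are at 101.6 mm (102 expected), about 2 mm from the bore axes.
- **Table:** out at its stop. The guide moved back 149.7 mm between the fully-in and final pictures.
- **Ram:** up, its knob at the same height as at the start.
- **Other objects:** the dish, ring and hoop looked undisturbed in the last scene view. I did not measure them or the spool again.

**What went wrong or disagreed:**
- The second punch jammed while going into slot 2. The wrist force was 98 N at the end of that move, against the 120 N limit. It dropped into place when I let go.
- I had to regrip the second punch twice while tipping it up.
- The table moved only about 141 mm on the way in, because it apparently started about 8 mm short of fully out. Comparing the guide with the ram axis confirmed it was at its inner stop.

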